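Lay a straightedge flush on the board under the lamp

TASK

First push the wooden carrier along its rail until it is fully home against the end stop under the lamp. Then lay the aluminium straightedge flat on the carrier, centred along the front edge of the board, and press it firmly but gently against that edge, so that it lies flush along the whole edge without driving the sprung board back more than 2 or 3 mm. Let go of it there, and leave the other things on the bench where they are.

Things in the scene. Friction and masses are not known exactly. Their poses are not given: they have to be found in the camera images.
- station: fixed steel base plate with two low rails and a lamp on a post behind. Origin on the table below where the middle of the board's front edge is when the carrier is home; x points from the robot's side to the back, y along the rails towards the end stop, z up. The steel stop block stands at y = 110 to 125 mm; the lamp post at x = 111 to 139 mm, y = -14 to 14 mm
- lamp (a point): middle of the lower front edge of the fixed lamp head, 218 mm above the table (188 over the carrier's deck). From here the head reaches 100 mm back (x), 60 mm to either side (y), 30 mm up; axes as the station's. It overhangs the place for the straightedge, so the gripper has to come in from the robot's side, tilted 30 to 45 degrees
- carrier (a joint): travel of the carrier along the station's y (m): 0 farthest from the stop, 0.130 home against the stop; friction about 3 N
- push_face (a point): centre of the outer face (facing station -y) of the carrier's upright steel push block (50 mm in x, 16 mm thick, its top 80 mm above the table); the point is 65 mm above the table; axes as the station's
- board_slide (a joint): how far the sprung board is driven back in the carrier's x (m): 0 at rest; it starts to give at about 6 N and gives 1 mm for each further 3 N
- board: brown wooden board held flat on the carrier's pale plywood deck, 60 (x) x 200 (y) x 15 mm thick. Origin at the middle of the lower front edge, axes as the station's
- board_edge (a point): middle of the board's front edge (the one facing the robot's side, -x) at deck height (30 mm above the table); y runs along the edge, x into the board. In front of it the deck is 48 mm deep, x = -48 to 0 mm; along y the deck reaches from -135 to 110 mm
- straightedge: loose aluminium straightedge, a bar 36 (x) x 240 (y) x 12 mm (z) with an upright grip fin in the middle (30 mm in x, 14 mm thick in y, from 12 to 57 mm above its underside). Origin at the centre of its underside; y along its length; the two long sides are alike and either may go against the board. About 0.28 kg
- thermos: steel thermos flask, upright, 72 mm across and 230 tall; to be left alone
- spray_can: white spray can, upright, 52 mm across and 150 tall; to be left alone
- mug: white mug, 80 mm across and 90 tall; to be left alone
- tape_measure: black tape measure lying flat, 60 x 70 x 34 mm; to be left alone
- wrench: steel wrench lying flat, 170 mm long; to be left alone
- screwdriver: screwdriver with a wooden handle, 200 mm long, lying; to be left alone
- angle_offcut: aluminium angle offcut, 160 mm long, legs 30 mm, no grip on it; to be left alone
Mind the look-alikes: they are no part of the job. What is shaped like the straightedge but orange is not meant.

How it is judged (in metres and radians):
On the way, in this order (a step that is already met when the one before it is completed fails the run):
1. the carrier is home against the stop (within 3 mm) (value of joint carrier above 0.127 m), for 0.2 s.
2. the straightedge, flat on the deck, is pressed against the board's edge with more than 3 N (value of joint carrier above 0.127 m and contact force between straightedge and board above 3 N and x of straightedge in the frame of board_edge between -0.021 and -0.0155 m and y of straightedge in the frame of board_edge between -0.02 and 0.02 m and z of straightedge in the frame of board_edge between -0.004 and 0.004 m and angle between the y axis of straightedge and the y axis of board_edge, either way round below 0.04 rad and angle between the z axis of straightedge and the z axis of board_edge, either way round below 0.04 rad), for 0.2 s.
At the end, for the whole second after the job is handed in: The carrier is home within 3 mm; the straightedge lies flat on its deck (2.5 mm), at rest and released, centred along the board within 20 mm, its long side within 1.8 mm of the board's edge and parallel to it within 0.015 rad; the board is less than 3 mm back (value of joint carrier above 0.127 m and x of straightedge in the frame of board_edge between -0.0198 and -0.0155 m and y of straightedge in the frame of board_edge between -0.02 and 0.02 m and z of straightedge in the frame of board_edge between -0.0025 and 0.0025 m and angle between the y axis of straightedge and the y axis of board_edge, either way round below 0.015 rad and angle between the z axis of straightedge and the z axis of board_edge, either way round below 0.04 rad and value of joint board_slide below 0.003 m and linear speed of straightedge below 0.01 m/s); the robot touches nothing.
It fails at once if the sprung board is driven back more than 3 mm (about 15 N) (value of joint board_slide above 0.003 m).
It fails at once if a bystander is moved more than 30 mm (distance of any of thermos, spray_can, mug, tape_measure, wrench, screwdriver, angle_offcut from where it was at the start of the episode above 0.03 m).
It also fails if it takes over 70 s, if anything falls off the work surface, if the arm or the gripper's body presses on something with over 40 N, if the wrist force passes 120 N, or if a joint passes its speed limit or range.

ROBOT

A 6-joint arm with a two-finger parallel gripper is mounted at the origin on the work surface. World frame = base frame: x ahead of the robot, y to its left, z up, the work surface at z = 0. Lengths are in m, angles in degrees, forces in N, time in s.
With the tool pointing down it reaches from about 0.275 to 0.75 m from the base axis. Payload 10.2 kg.
Tool frame: the origin (TCP) lies between the finger pads; the fingertips stand 17 mm ahead of it and the grasp point (between the pads) lies 2 mm behind it; z points along the fingers, y is the line along which they close (so a half turn about z gives the same grasp; the last joint's range is limited). The gripper opens to 88 mm and grips with 3 to 60 N. Pads are 18 mm wide; open, the fingers measure 123 mm over their backs; the gripper's body (75 mm by 187 mm) begins 45 mm behind the grasp point.
Start: joints at [-80.18, 17.928, 85.812, -0, 76.261, -12.8], TCP at [0.202, -0.485, 0.256] pointing down, gripper open.
Joint ranges: [-168.41, 168.41], [-55.51, 124.54], [10.69, 146.95], [-70.63, 250.63], [1, 178], [-165.06, 165.06]. Speed limits (degrees/s): [136.94, 136.94, 172.46, 180, 180, 180].

INTERFACE

Orientations are given as a 3x3 rotation matrix whose columns are the frame's x, y, z axes.
In Python, from station import telemetry, optics, close_job gives the robot as it stands.
- The arm moves only by the tool apply_moves, never from a script. Its argument "motion" is a list of rows, each an object of numbers: "tx", "ty", "tz": the shift along the tool's x, y, z in cm; "ax", "ay", "az": the turn, a rotation vector about the tool's x, y, z in rad; "gripper": the finger opening in cm, from 0 to 8.81. In form: [{"tx": .., "ty": .., "tz": .., "ax": .., "ay": .., "az": .., "gripper": ..}, ...]. A call has 1 to 5 rows; each row shifts and turns the commanded pose from where the row before left it, along the tool's axes as they then stand; what a row does not reach is not made up. A row lasts 1/12 s, in which the tool goes at most 41.7 mm and 7.16 degrees, less where a joint would pass 70% of its speed; a pose out of reach is approached as far as the arm can. A call with a gripper value outside its range is refused whole. The fingers move at their own pace and stop on an object; "squeeze" is the grip in N (left out, the last holds). Time passes only in rows, so rows that do not move let the fingers close. It gives the time, the measured TCP pose, the force, the opening and the grip force at its end, in the units of the state.
- telemetry.get_state(): the state, without advancing time (a new reading comes with each control period).
- optics.snapshot(name): name is "side" or "top" or "wrist"; returns (picture, depth): 400x640x3 uint8, red, green, blue; 400x640 float32, m along the optical axis (not along the pixel's ray), 0 where there is no reading.
- optics.camera_info(name): a dict with "K" (3x3 intrinsics, pixels), "origin" and "rotation" of the camera in the world. Camera axes: x right, y down, z forward; pixel columns grow to the right and rows downward; lengths in m; the calibration is good to about 2 mm. A picture is of the moment at which its call begins: read the wrist's pose just before it. camera_info takes no time and is no camera call; for the wrist camera it gives the pose at the moment of the call.
- close_job(): hands the job in; it is judged then, once.
Trained networks look in the newest picture that a camera, given by its name, has taken for a name from the list of things; names that differ only in an ending like _2 or _b are one class to them, and where a whole thing is asked for, a point or a joint stands for the part that bears it (a point fixed in the world has none). Each returns a list of dicts, best first, with "conf" (0 to 1); they miss things now and then, are a little off and sometimes report something else, mostly with a low value. They report only what shows in the picture. A call takes as long as a camera call. They do not tell look-alikes from the thing itself.
- optics.search_frame(camera, name): "rect" ([left, top, width, height] in pixels, round what is visible of it).
- optics.masks_of(camera, name): "pixels" (400x640 bool, what is visible of it) and "rect" ([left, top, width, height] in pixels, round what is visible of it).
- optics.place_of(camera, name): "xy" ([column, row] in pixels: a listed point, or the origin of a listed thing).
The state is a dict: "t": time; "q": joint angles; "joint_velocities": joint speeds; "effort": joint torques, N m; "ee_pos": TCP position; "orientation": TCP orientation; "ft_force": force on the tool from outside, world axes, zero at the start; "torque": the same for the moment, N m; "opening": finger opening in m; "gripper_force": force on a finger pad.
Only numpy, scipy, OpenCV 4.12 (cv2) and the standard library are available. Lean on these libraries where they do the work, as an engineer would, in place of code of your own. Each camera call takes 0.05 s, during which the arm holds its last target. There are 200 camera calls.

## Working session

There is one attempt and no reset: what is moved stays moved. The work goes in short steps, Python scripts to look and compute and a tool call to move; the robot and the scene stay as the last step left them, time stands still between calls to the robot, and variables do not carry over. Pictures are saved under pics/ and viewed, at most 10 in all, crops included, and the job is handed in when it is done.

Besides the shell and the picture viewer there is one more tool, called after ">>>" as a command line: name --argument value ..., lists and objects as JSON in quotes. apply_moves: Moves the arm, as the interface text tells. Its arguments: {"type":"object","properties":{"motion":{"type":"array"},"squeeze":{"type":"number"}},"required":["motion"]}

```bash
ls; mkdir -p pics
cat > h.py <<'E'
import numpy as np, cv2
from station import telemetry, optics, close_job
def snap(n, save=None):
    p,d=optics.snapshot(n)
    if save: cv2.imwrite('pics/'+save,p[...,::-1])
    return p,d
def cam(n):
    i=optics.camera_info(n); return np.array(i['K']),np.array(i['origin']),np.array(i['rotation'])
def w(n,u,v,d,c=None):
    K,o,R=c or cam(n); u=np.asarray(u,float);v=np.asarray(v,float)
    return (np.stack([(u-K[0,2])/K[0,0]*d,(v-K[1,2])/K[1,1]*d,d*np.ones_like(u)],-1))@R.T+o
def cloud(n,d): 
    v,u=np.mgrid[:400,:640]; return w(n,u,v,d)
def atz(n,u,v,z):
    K,o,R=cam(n); r=R@np.array([(u-K[0,2])/K[0,0],(v-K[1,2])/K[1,1],1]); return o+r*(z-o[2])/r[2]
E
python3 - <<'E'
from h import *
s=telemetry.get_state(); print(s['t'],s['ee_pos'],np.round(s['orientation'],3).tolist())
for n in('top','side'):
    p,d=snap(n,n+'0.png'); c=cloud(n,d); print(n,cam(n)[1],cam(n)[2][:,2])
    for k in('straightedge','board_edge','push_face','lamp','carrier'):
        for r in optics.place_of(n,k)[:3] if k!='carrier' else []:
            u,v=map(int,np.round(r['xy'])); print(k,round(r['conf'],2),u,v,c[min(v,399),min(u,639)].round(3))
E
```

```text
pics
0.0 [ 0.20186998 -0.48440233  0.25519571] [[0.923, 0.385, -0.0], [0.385, -0.923, 0.001], [0.0, -0.001, -1.0]]
top [ 0.32274842 -0.01775791  1.5187941 ] [ 0.12372763 -0.01175112 -0.99224663]
straightedge 0.83 375 270 [ 0.287 -0.146  0.635]
straightedge 0.82 348 216 [ 0.447 -0.137  0.056]
board_edge 0.85 309 171 [0.611 0.001 0.026]
push_face 0.65 346 162 [ 0.649 -0.133  0.007]
lamp 0.82 274 171 [0.567 0.106 0.246]
lamp 0.51 272 221 [0.429 0.129 0.034]
side [-0.11614796  0.74364268  0.75585374] [ 0.52210876 -0.6812639  -0.51311007]
straightedge 0.74 347 230 [ 0.438 -0.115  0.013]
board_edge 0.73 279 229 [0.614 0.029 0.031]
push_face 0.96 301 199 [ 0.633 -0.114  0.069]
lamp 0.76 266 196 [ 0.839 -0.139  0.001]
```

View pics/top0.png

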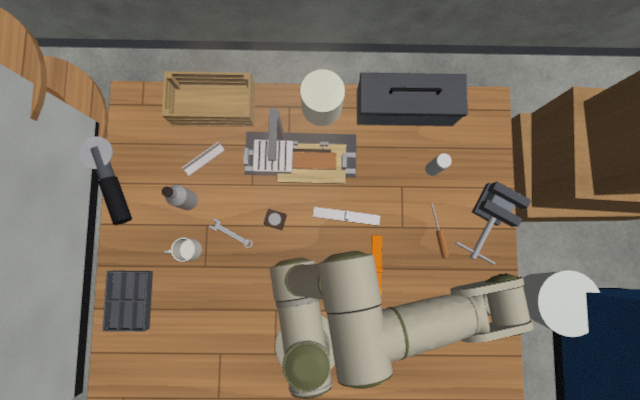

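View pics/side0.png

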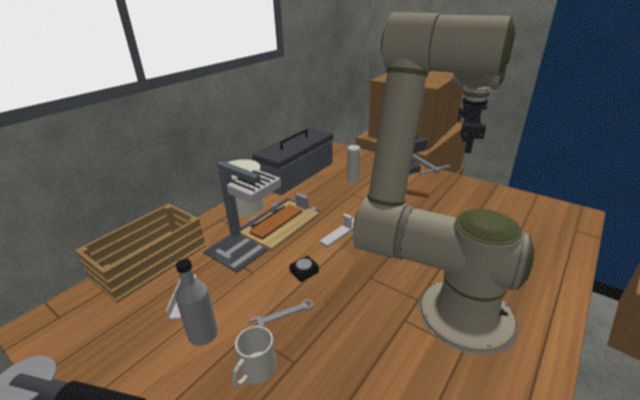

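The top view (up = +x, left = +y) shows the station at about (300,155), with the lamp head at (273,155), the carrier and brown board at (315,160) and the stop on the left. There are three candidates for the straightedge:
- **Pale bar with a small fin at (347,216):** this fits the description.
- **Orange bar at (377,262):** the look-alike.
- **Angle offcut at (203,158):** it has no fin.

Next I'll confirm in an enlarged crop and measure.

Run:
```python
from h import *
p,d=snap('top'); c=cloud('top',d)
cv2.imwrite('pics/crop1.png',cv2.resize(p[110:290,230:430,::-1],(800,720))[:600] if 0 else cv2.resize(p[120:270,230:430,::-1],(800,600),interpolation=cv2.INTER_CUBIC))
for r in optics.masks_of('top','straightedge')[:3]:
    m=r['pixels']; q=c[m]; print(r['conf'],r['rect'],m.sum(),q.mean(0).round(3))
    rc=cv2.minAreaRect(q[q[:,2]<0.1][:,:2].astype(np.float32)); print(rc)
for r in optics.masks_of('top','board')[:1]:
    m=r['pixels']; q=c[m]; print('board',r['conf'],r['rect'],cv2.minAreaRect(q[q[:,2]<0.1][:,:2].astype(np.float32)),np.median(q[:,2]))
# deck (z .02-.04), base
for lo,hi in((.022,.038),(.037,.055)):
    m=(c[...,2]>lo)&(c[...,2]<hi)&(c[...,0]>.5)&(c[...,0]<.75)&(abs(c[...,1])<.2)
    q=c[m]; print(lo,m.sum(),cv2.minAreaRect(q[:,:2].astype(np.float32)))
m=(c[...,2]>.055)&(c[...,2]<.3)&(c[...,0]>.5)&(c[...,0]<.75)&(abs(c[...,1])<.25)
n,l,st,ce=cv2.connectedComponentsWithStats(m.astype(np.uint8))
for i in range(1,n): print(st[i],c[l==i].min(0).round(3),c[l==i].max(0).round(3))
for k in('thermos','spray_can','mug','tape_measure','wrench','screwdriver','angle_offcut'):
    for r in optics.masks_of('top',k)[:1]: print(k,round(r['conf'],2),r['rect'],np.median(c[r['pixels']],0).round(3))
print(telemetry.get_state()['t'])
```

```text
0.78 [313.0, 208.4, 66.2, 15.6] 716 [ 0.451 -0.127  0.014]
((0.4525042474269867, -0.13072910904884338), (0.24296998977661133, 0.04167552292346954), 83.17991638183594)
0.74 [372.3, 238.6, 8.0, 49.4] 370 [ 0.31  -0.241  0.017]
((0.28987109661102295, -0.23957929015159607), (0.036689985543489456, 0.18233470618724823), 89.6977767944336)
board 0.8 [289.8, 150.7, 47.3, 19.3] ((0.6475198268890381, -0.01436854898929596), (0.06657429039478302, 0.15392059087753296), 0.6000703573226929) 0.043735090672763155
0.022 1270 ((0.6470094919204712, -0.0037108808755874634), (0.2466869205236435, 0.16055965423583984), 88.69144439697266)
0.037 911 ((0.6497097015380859, -0.0010926127433776855), (0.24812623858451843, 0.14778494834899902), 85.9505844116211)
[ 252  110   40   64 1639] [0.563 0.054 0.055] [0.749 0.175 0.277]
[293 141   1   1   1] [0.712 0.059 0.057] [0.712 0.059 0.057]
[293 143   1   1   1] [0.705 0.059 0.056] [0.705 0.059 0.056]
[295 142   1   1   1] [0.709 0.052 0.056] [0.709 0.052 0.056]
[320 142   6   3   9] [ 0.702 -0.054  0.055] [ 0.71  -0.037  0.06 ]
[327 142   1   1   1] [ 0.71  -0.062  0.058] [ 0.71  -0.062  0.058]
[341 154   6  15  74] [ 0.615 -0.128  0.056] [ 0.663 -0.111  0.086]
[331 158   1   1   1] [ 0.652 -0.076  0.057] [ 0.652 -0.076  0.057]
thermos 0.93 [160.8, 181.6, 37.7, 27.7] [0.495 0.422 0.148]
spray_can 0.81 [423.8, 154.9, 24.4, 20.7] [ 0.619 -0.434  0.135]
mug 0.94 [163.9, 238.3, 36.3, 26.0] [0.325 0.435 0.032]
tape_measure 0.78 [261.2, 211.9, 24.3, 17.9] [0.436 0.122 0.032]
wrench 0.58 [209.6, 219.2, 38.6, 29.9] [0.392 0.295 0.006]
screwdriver 0.54 [428.4, 207.8, 18.7, 52.3] [ 0.365 -0.467  0.02 ]
angle_offcut 0.56 [185.4, 141.7, 38.3, 34.2] [0.655 0.388 0.003]
1.0
```

View pics/crop1.png

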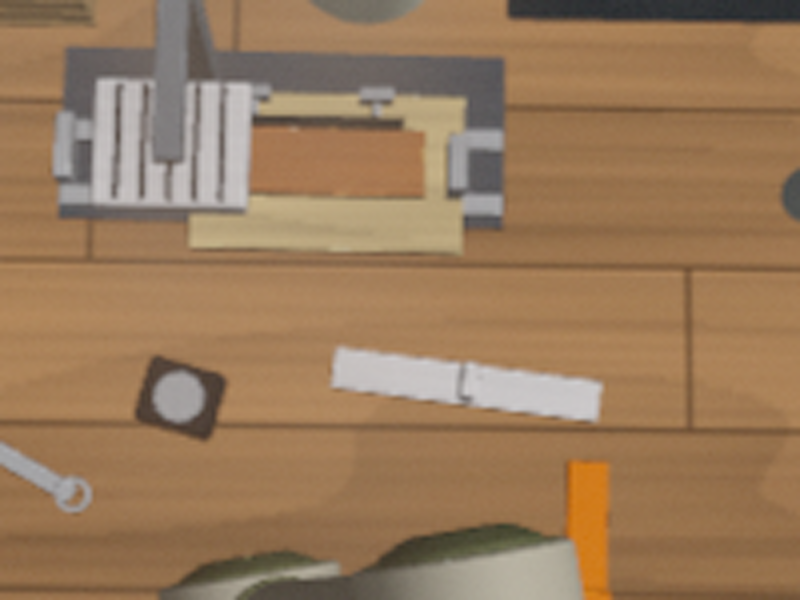

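The crop confirms it: the pale bar at (347,216), fin at crop (465,383), is aluminium, about 240 x 40 mm, so it's the one to use. The orange bar at crop (588,530) isn't. I'll turn the tool and move to a viewing pose.

>>> apply_moves --motion '[{"az":-0.118},{"az":-0.118},{"az":-0.118},{"az":-0.118},{"az":-0.118}]'

```text
validation failed for argument at $.mo...
```

>>> apply_moves --motion '[{"az":-0.118},{"az":-0.118},{"az":-0.118},{"az":-0.118},{"az":-0.114}]'

```text
validation failed for argument at $.mo...
```

>>> apply_moves --motion '[{"tx":2.2,"ty":1.7,"tz":-1.1,"gripper":0},{"tx":2.2,"ty":1.7,"tz":-1.1},{"tx":2.2,"ty":1.7,"tz":-1.1},{"tx":2.2,"ty":1.7,"tz":-1.1},{"tx":2.2,"ty":1.7,"tz":-1.1}]'

```text
validation failed for argument at $.mo...
```

>>> apply_moves --motion '[{"tx":2.2,"ty":1.7,"tz":-1.1},{"tx":2.2,"ty":1.7,"tz":-1.1},{"tx":2.2,"ty":1.7,"tz":-1.1},{"tx":2.2,"ty":1.7,"tz":-1.1},{"tx":2.2,"ty":1.7,"tz":-1.1}]'

```text
validation failed for argument at $.mo...
```

>>> apply_moves --motion '[{"tx":2.2,"ty":1.7,"tz":-1.1},{"tx":2.2,"ty":1.7,"tz":-1.1},{"tx":2.2,"ty":1.7,"tz":-1.1},{"tx":2.2,"ty":1.7,"tz":-1.1},{}]'

```text
validation failed for argument at $.mo...
```

>>> apply_moves --motion '[{"tx":0,"ty":0,"tz":0,"ax":0,"ay":0,"az":-0.118,"gripper":0},{"tx":0,"ty":0,"tz":0,"ax":0,"ay":0,"az":-0.118,"gripper":0},{"tx":0,"ty":0,"tz":0,"ax":0,"ay":0,"az":-0.118,"gripper":0},{"tx":0,"ty":0,"tz":0,"ax":0,"ay":0,"az":-0.118,"gripper":0},{"tx":0,"ty":0,"tz":0,"ax":0,"ay":0,"az":-0.118,"gripper":0}]'

```text
t: 1.42
ee_pos: [0.2019, -0.4846, 0.2557]
orientation: [[0.548, 0.836, 0.0], [0.836, -0.548, -0.0], [-0.0, 0.0, -1.0]]
ft_force: [0.0, -1.2, -0.2]
opening: 0.0571
gripper_force: 0.0
```

>>> apply_moves --motion '[{"tx":0,"ty":0,"tz":0,"ax":0,"ay":0,"az":-0.118,"gripper":0},{"tx":0,"ty":0,"tz":0,"ax":0,"ay":0,"az":-0.118,"gripper":0},{"tx":0,"ty":0,"tz":0,"ax":0,"ay":0,"az":-0.118,"gripper":0},{"tx":0,"ty":0,"tz":0,"ax":0,"ay":0,"az":-0.118,"gripper":0},{"tx":0,"ty":0,"tz":0,"ax":0,"ay":0,"az":-0.108,"gripper":0}]'

```text
t: 1.83
ee_pos: [0.2019, -0.4846, 0.2557]
orientation: [[0.0, 1.0, 0.0], [1.0, -0.0, -0.0], [-0.0, 0.0, -1.0]]
ft_force: [0.2, 0.2, 0.4]
opening: 0.0237
gripper_force: 0.0
```

>>> apply_moves --motion '[{"tx":2.2,"ty":1.7,"tz":-1.1,"ax":0,"ay":0,"az":0,"gripper":0},{"tx":2.2,"ty":1.7,"tz":-1.1,"ax":0,"ay":0,"az":0,"gripper":0},{"tx":2.2,"ty":1.7,"tz":-1.1,"ax":0,"ay":0,"az":0,"gripper":0},{"tx":2.2,"ty":1.7,"tz":-1.1,"ax":0,"ay":0,"az":0,"gripper":0},{"tx":2.2,"ty":1.7,"tz":-1.1,"ax":0,"ay":0,"az":0,"gripper":0}]'

```text
t: 2.25
ee_pos: [0.2882, -0.374, 0.3113]
orientation: [[0.006, 1.0, 0.0], [1.0, -0.006, -0.0], [-0.0, 0.0, -1.0]]
ft_force: [0.3, 0.3, -0.2]
opening: 0.0005
gripper_force: 0.0
```

>>> apply_moves --motion '[{"tx":2.2,"ty":1.7,"tz":-1.1,"ax":0,"ay":0,"az":0,"gripper":0},{"tx":2.2,"ty":1.7,"tz":-1.1,"ax":0,"ay":0,"az":0,"gripper":0},{"tx":2.2,"ty":1.7,"tz":-1.1,"ax":0,"ay":0,"az":0,"gripper":0},{"tx":2.2,"ty":1.7,"tz":-1.1,"ax":0,"ay":0,"az":0,"gripper":0},{"tx":2.2,"ty":1.7,"tz":-1.1,"ax":0,"ay":0,"az":0,"gripper":0}]'

```text
t: 2.67
ee_pos: [0.3738, -0.2644, 0.3664]
orientation: [[0.006, 1.0, 0.0], [1.0, -0.006, -0.0], [-0.0, 0.0, -1.0]]
ft_force: [0.2, -0.2, 0.4]
opening: 0.0005
gripper_force: 0.0
```

>>> apply_moves --motion '[{"tx":2.2,"ty":1.7,"tz":-1.1,"ax":0,"ay":0,"az":0,"gripper":0},{"tx":2.2,"ty":1.7,"tz":-1.1,"ax":0,"ay":0,"az":0,"gripper":0},{"tx":2.2,"ty":1.7,"tz":-1.1,"ax":0,"ay":0,"az":0,"gripper":0},{"tx":2.2,"ty":1.7,"tz":-1.1,"ax":0,"ay":0,"az":0,"gripper":0},{"tx":0,"ty":0,"tz":0,"ax":0,"ay":0,"az":0,"gripper":0}]'

```text
t: 3.08
ee_pos: [0.4437, -0.1752, 0.4117]
orientation: [[0.002, 1.0, 0.003], [1.0, -0.002, -0.001], [-0.001, 0.003, -1.0]]
ft_force: [0.1, -0.1, 0.7]
opening: 0.0003
gripper_force: 0.0
```

Run:
```python
from h import *
s=telemetry.get_state(); print(s['t'],s['ee_pos'],np.round(s['q'],1),np.round(s['orientation'],3).tolist())
p,d=snap('wrist','w1.png'); np.save('w1.npy',cloud('wrist',d)); print(cam('wrist')[1:],cam('wrist')[0][0,0]); c=cloud('wrist',d)
for k in('straightedge','board_edge','push_face','lamp'):
    for r in optics.place_of('wrist',k)[:2]:
        u,v=map(int,np.round(r['xy'])); print(k,round(r['conf'],2),u,v,c[min(v,399),min(u,639)].round(3))
```

```text
3.0833 [ 0.44372098 -0.17520648  0.4117226 ] [-35.7   8.2  75.2   0.1  96.4 -35.6] [[0.002, 1.0, 0.003], [1.0, -0.002, -0.001], [-0.001, 0.003, -1.0]]
(array([ 0.44347249, -0.10731463,  0.54033245]), array([[ 9.99989969e-01, -4.40689994e-03,  8.00733905e-04],
       [-4.02779148e-03, -9.62956138e-01, -2.69627989e-01],
       [ 1.95929520e-03,  2.69622060e-01, -9.62964229e-01]])) 309.6307618440888
straightedge 0.91 225 196 [ 0.269 -0.24   0.014]
straightedge 0.79 325 135 [ 0.445 -0.134  0.056]
board_edge 0.66 440 43 [ 0.616 -0.002  0.034]
push_face 0.95 455 131 [ 0.634 -0.128  0.078]
```

View pics/w1.png

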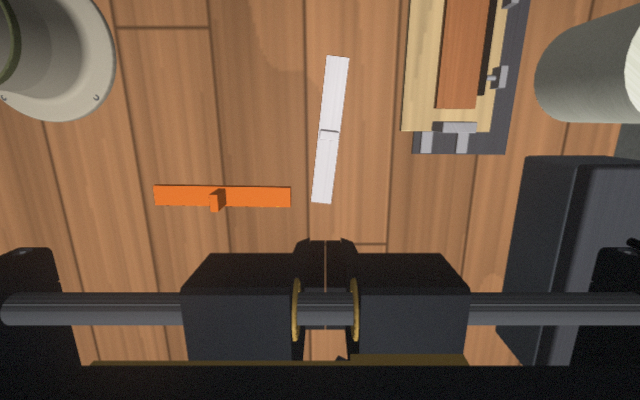

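The wrist picture (right = +x, up = +y) shows the aluminium bar from (338,57) to (320,203) with its fin at (328,131). The orange bar is at (222,197), and the push block at (459,128). I'll measure yaws, then push.

Run:
```python
from h import *
c=np.load('w1.npy'); p=cv2.imread('pics/w1.png').astype(int)
g=p.min(2)>150
X,Y,Z=c[...,0],c[...,1],c[...,2]
m=(p.min(2)>120)&(X>.4)&(X<.5)&(Y>-.3)&(Y<.05)&(Z>.004)&(Z<.07)
q=c[m]; b=q[q[:,2]<.025]; f=q[q[:,2]>.04]
print('bar',m.sum(),cv2.minAreaRect(b[:,:2].astype(np.float32)),np.median(b[:,2])); print('fin',len(f),f.min(0).round(4),f.max(0).round(4),f.mean(0).round(4))
mu=b[:,:2].mean(0); e=np.linalg.svd(b[:,:2]-mu,full_matrices=0)[2][0]; print('axis yaw deg from y',np.degrees(np.arctan2(-e[0],e[1])))
# deck front edge: min x per y-bin where z in .022...038
for name,lo,hi,xlo in(('deck',.022,.038,.5),('board',.038,.055,.58),('push',.065,.1,.58)):
    m=(Z>lo)&(Z<hi)&(X>xlo)&(X<.70)&(Y<.2)&(Y>-.2); q=c[m]
    ys=[];xs=[]
    for y in np.arange(-.13,.1,.01):
        k=q[(abs(q[:,1]-y)<.005)]
        if len(k)>5: ys.append(y);xs.append(np.percentile(k[:,0],2))
    if len(ys)>4:
        P=np.polyfit(ys,xs,1); print(name,'x at y=0',P[1],'yaw deg',-np.degrees(np.arctan(P[0])),'res',np.std(np.array(xs)-np.polyval(P,ys)),'ymin',np.percentile(q[:,1],2),len(ys),np.median(q[:,2]))
    print(name,q.min(0).round(4),q.max(0).round(4))
```

```text
bar 3150 ((0.45008936524391174, -0.13383658230304718), (0.2397046685218811, 0.03570200502872467), 83.07938385009766) 0.011618005358150885
fin 177 [ 0.4354 -0.1415  0.0407] [ 0.4646 -0.1254  0.0592] [ 0.45   -0.1339  0.0563]
axis yaw deg from y 173.07810336921293
deck x at y=0 0.5677422156601477 yaw deg -0.6524408854236443 res 0.0002727524138561278 ymin -0.12485402375391072 20 0.029415344472924543
deck [ 0.5655 -0.1301  0.022 ] [0.7    0.0559 0.038 ]
board x at y=0 0.6157397631062824 yaw deg -0.9063448549451809 res 0.0001741702468152163 ymin -0.09321849014434709 17 0.04399356093573098
board [ 0.6134 -0.129   0.038 ] [0.7    0.0514 0.0549]
push [ 0.6134 -0.1293  0.0653] [ 0.6637 -0.1135  0.0815]
```

>>> apply_moves --motion '[{"tx":0.1,"ty":1.95,"tz":3.4,"ax":0,"ay":0,"az":0,"gripper":0},{"tx":0.1,"ty":1.95,"tz":3.4,"ax":0,"ay":0,"az":0,"gripper":0},{"tx":0.1,"ty":1.95,"tz":3.4,"ax":0,"ay":0,"az":0,"gripper":0},{"tx":0.1,"ty":1.95,"tz":3.4,"ax":0,"ay":0,"az":0,"gripper":0},{"tx":0.1,"ty":1.95,"tz":3.4,"ax":0,"ay":0,"az":0,"gripper":0}]'

```text
t: 3.75
ee_pos: [0.5394, -0.1744, 0.2378]
orientation: [[0.008, 1.0, -0.0], [1.0, -0.008, 0.0], [0.0, -0.0, -1.0]]
ft_force: [0.6, -0.9, 0.1]
opening: 0.0004
gripper_force: 0.0
```

>>> apply_moves --motion '[{"tx":0.1,"ty":1.95,"tz":3.4,"ax":0,"ay":0,"az":0,"gripper":0},{"tx":0.1,"ty":1.95,"tz":3.4,"ax":0,"ay":0,"az":0,"gripper":0},{"tx":0.1,"ty":1.95,"tz":3.4,"ax":0,"ay":0,"az":0,"gripper":0},{"tx":0.1,"ty":1.95,"tz":3.4,"ax":0,"ay":0,"az":0,"gripper":0},{"tx":0,"ty":0,"tz":0,"ax":0,"ay":0,"az":0,"gripper":0}]'

```text
t: 4.17
ee_pos: [0.6157, -0.1696, 0.0947]
orientation: [[0.007, 1.0, -0.011], [1.0, -0.007, 0.006], [0.006, -0.011, -1.0]]
ft_force: [-1.3, -0.2, -0.6]
opening: 0.0004
gripper_force: 0.0
```

>>> apply_moves --motion '[{"tx":0,"ty":1.0,"tz":1.2,"ax":0,"ay":0,"az":0,"gripper":0},{"tx":0.5,"ty":1.0,"tz":1.0,"ax":0,"ay":0,"az":0,"gripper":0},{"tx":1.0,"ty":0,"tz":0,"ax":0,"ay":0,"az":0,"gripper":0},{"tx":0.6,"ty":0,"tz":0,"ax":0,"ay":0,"az":0,"gripper":0},{"tx":0.6,"ty":0,"tz":0,"ax":0,"ay":0,"az":0,"gripper":0}]'

```text
t: 4.58
ee_pos: [0.6371, -0.143, 0.0831]
orientation: [[0.006, 1.0, 0.001], [1.0, -0.006, -0.0], [-0.0, 0.001, -1.0]]
ft_force: [0.6, 0.5, -0.1]
opening: 0.0001
gripper_force: 0.0
```

>>> apply_moves --motion '[{"tx":0.8,"ty":0,"tz":0,"ax":0,"ay":0,"az":0,"gripper":0},{"tx":0.8,"ty":0,"tz":0,"ax":0,"ay":0,"az":0,"gripper":0},{"tx":0.8,"ty":0,"tz":0,"ax":0,"ay":0,"az":0,"gripper":0},{"tx":0.8,"ty":0,"tz":0,"ax":0,"ay":0,"az":0,"gripper":0},{"tx":0.8,"ty":0,"tz":0,"ax":0,"ay":0,"az":0,"gripper":0}]'

```text
t: 5.0
ee_pos: [0.6379, -0.1027, 0.0824]
orientation: [[0.006, 1.0, 0.001], [1.0, -0.006, -0.001], [-0.001, 0.001, -1.0]]
ft_force: [0.4, -3.7, 2.3]
opening: 0.0005
gripper_force: 2.0
```

>>> apply_moves --motion '[{"tx":1.0,"ty":0,"tz":0,"ax":0,"ay":0,"az":0,"gripper":0},{"tx":1.0,"ty":0,"tz":0,"ax":0,"ay":0,"az":0,"gripper":0},{"tx":1.0,"ty":0,"tz":0,"ax":0,"ay":0,"az":0,"gripper":0},{"tx":0.6,"ty":0,"tz":0,"ax":0,"ay":0,"az":0,"gripper":0},{"tx":0.4,"ty":0,"tz":0,"ax":0,"ay":0,"az":0,"gripper":0}]'

```text
t: 5.42
ee_pos: [0.6379, -0.062, 0.0816]
orientation: [[0.005, 1.0, -0.0], [1.0, -0.005, 0.0], [0.0, -0.0, -1.0]]
ft_force: [0.5, -2.8, 2.1]
opening: 0.0006
gripper_force: 1.7
```

>>> apply_moves --motion '[{"tx":0.4,"ty":0,"tz":0,"ax":0,"ay":0,"az":0,"gripper":0},{"tx":0.4,"ty":0,"tz":0,"ax":0,"ay":0,"az":0,"gripper":0},{"tx":0.3,"ty":0,"tz":0,"ax":0,"ay":0,"az":0,"gripper":0},{"tx":0.3,"ty":0,"tz":0,"ax":0,"ay":0,"az":0,"gripper":0},{"tx":0.2,"ty":0,"tz":0,"ax":0,"ay":0,"az":0,"gripper":0}]'

```text
t: 5.83
ee_pos: [0.6381, -0.047, 0.0816]
orientation: [[0.006, 1.0, -0.0], [1.0, -0.006, 0.0], [0.0, -0.0, -1.0]]
ft_force: [0.6, -2.3, 0.0]
opening: 0.0002
gripper_force: 1.6
```

Run:
```python
from h import *
p,d=snap('top','t2.png'); c=cloud('top',d)
X,Y,Z=c[...,0],c[...,1],c[...,2]
m=(Z>.022)&(Z<.036)&(X>.575)&(X<.605); print('deck y',Y[m].min(),Y[m].max())
m=(Z>.2)&(X>.56)&(X<.60)&(Y>0); print('lamp head y',Y[m].min(),Y[m].max(),'x',X[m].min(),Z[m].mean())
```

```text
deck y -1.0996703212936803 0.7033334229175203
lamp head y 6.544206397037303e-05 0.17363750934459982 x 0.5606519842675857 0.2788222725330832
```

>>> apply_moves --motion '[{"tx":0.4,"ty":0,"tz":0,"ax":0,"ay":0,"az":0,"gripper":0},{"tx":0.3,"ty":0,"tz":0,"ax":0,"ay":0,"az":0,"gripper":0},{"tx":0.2,"ty":0,"tz":0,"ax":0,"ay":0,"az":0,"gripper":0},{"tx":0.2,"ty":0,"tz":0,"ax":0,"ay":0,"az":0,"gripper":0},{"tx":0.1,"ty":0,"tz":0,"ax":0,"ay":0,"az":0,"gripper":0}]'

```text
t: 6.3
ee_pos: [0.638, -0.0349, 0.0816]
orientation: [[0.006, 1.0, -0.0], [1.0, -0.006, 0.0], [0.0, -0.0, -1.0]]
ft_force: [1.0, -3.1, -0.7]
opening: 0.0006
gripper_force: 1.5
```

>>> apply_moves --motion '[{"tx":0.2,"ty":0,"tz":0,"ax":0,"ay":0,"az":0,"gripper":0},{"tx":0.2,"ty":0,"tz":0,"ax":0,"ay":0,"az":0,"gripper":0},{"tx":0.1,"ty":0,"tz":0,"ax":0,"ay":0,"az":0,"gripper":0},{"tx":0.1,"ty":0,"tz":0,"ax":0,"ay":0,"az":0,"gripper":0},{"tx":0,"ty":0,"tz":0,"ax":0,"ay":0,"az":0,"gripper":0}]'

```text
t: 6.72
ee_pos: [0.6381, -0.0324, 0.0817]
orientation: [[0.007, 1.0, -0.0], [1.0, -0.007, -0.005], [-0.005, -0.0, -1.0]]
ft_force: [-0.5, -19.4, -2.4]
opening: 0.0005
gripper_force: 9.6
```

The carrier is home: 19 N at TCP y = -0.032, as predicted from the lamp position. I'll back off and look at the board edge.

>>> apply_moves --motion '[{"tx":-2,"ty":0,"tz":0,"ax":0,"ay":0,"az":0,"gripper":0},{"tx":-3,"ty":0,"tz":0,"ax":0,"ay":0,"az":0,"gripper":0},{"tx":0,"ty":-1,"tz":-3.5,"ax":0,"ay":0,"az":0,"gripper":0},{"tx":0,"ty":-2.4,"tz":-3,"ax":0,"ay":0,"az":0,"gripper":0},{"tx":0,"ty":-2.4,"tz":-3,"ax":0,"ay":0,"az":0,"gripper":0}]'

```text
t: 7.13
ee_pos: [0.5788, -0.0786, 0.1772]
orientation: [[0.006, 1.0, -0.002], [1.0, -0.006, 0.002], [0.002, -0.002, -1.0]]
ft_force: [0.5, 0.1, 0.5]
opening: 0.0006
gripper_force: 0.0
```

>>> apply_moves --motion '[{"tx":1,"ty":-2.6,"tz":-2.5,"ax":0,"ay":0,"az":0,"gripper":8.8},{"tx":1,"ty":-2.6,"tz":-2.5,"ax":0,"ay":0,"az":0,"gripper":8.8},{"tx":1.5,"ty":-2.6,"tz":-2.5,"ax":0,"ay":0,"az":0,"gripper":8.8},{"tx":1.5,"ty":-2.6,"tz":-2.5,"ax":0,"ay":0,"az":0,"gripper":8.8},{"tx":1.5,"ty":-2.6,"tz":-2.5,"ax":0,"ay":0,"az":0,"gripper":8.8}]'

```text
t: 7.55
ee_pos: [0.4484, -0.0118, 0.3026]
orientation: [[0.006, 1.0, -0.001], [1.0, -0.006, 0.001], [0.001, -0.001, -1.0]]
ft_force: [-0.1, 0.9, -0.4]
opening: 0.0315
gripper_force: 0.0
```

>>> apply_moves --motion '[{"tx":0,"ty":0,"tz":0,"ax":0,"ay":0,"az":0,"gripper":8.8},{"tx":0,"ty":0,"tz":0,"ax":0,"ay":0,"az":0,"gripper":8.8}]'

```text
t: 7.72
ee_pos: [0.4498, -0.0123, 0.3029]
orientation: [[0.005, 1.0, 0.003], [1.0, -0.005, -0.0], [-0.0, 0.003, -1.0]]
ft_force: [-0.3, -0.1, -0.2]
opening: 0.0447
gripper_force: 0.0
```

```bash
cat > edge.py <<'E'
from h import *
s=telemetry.get_state(); print(s['t'],s['ee_pos'],np.round(s['q'],1))
p,d=snap('wrist','w2.png'); c=cloud('wrist',d); np.save('w2.npy',c)
X,Y,Z=c[...,0],c[...,1],c[...,2]
for name,lo,hi,xlo in(('deck',.022,.038,.52),('board',.038,.055,.58)):
    q=c[(Z>lo)&(Z<hi)&(X>xlo)&(X<.70)&(Y<.25)&(Y>-.2)]; ys=[];xs=[]
    for y in np.arange(-.02,.23,.01):
        k=q[(abs(q[:,1]-y)<.005)]
        if len(k)>5: ys.append(y);xs.append(np.percentile(k[:,0],2))
    ys=np.array(ys);xs=np.array(xs)
    if len(ys)>4:
        P=np.polyfit(ys,xs,1); ok=abs(xs-np.polyval(P,ys))<.002; P=np.polyfit(ys[ok],xs[ok],1)
        print(name,'x at y=.1125',np.polyval(P,.1125),'yaw',-np.degrees(np.arctan(P[0])),'n',ok.sum(),'res',np.std(xs[ok]-np.polyval(P,ys[ok])),'z',np.median(q[:,2]))
    f=q[abs(q[:,0]-(.6 if name=='deck' else .63))<.01]; print(name,'y range',np.percentile(f[:,1],[1,99]) if len(f) else None)
r=optics.place_of('wrist','board_edge')
for x in r[:2]:
    u,v=x['xy']; print('board_edge',x['conf'],x['xy'],atz('wrist',u,v,.03))
for x in optics.place_of('wrist','straightedge')[:2]: print('se',x['conf'],x['xy'],atz('wrist',*x['xy'],.0))
E
python3 edge.py
```

```text
7.7167 [ 0.44982815 -0.01225683  0.30289884] [-16.6   6.3  93.1   0.   80.4 -16.3]
deck x at y=.1125 0.5702961150000194 yaw -0.732139417350098 n 21 res 0.0001473489216184559 z 0.02924447381793091
deck y range [-0.01979445  0.18319581]
board x at y=.1125 0.6182011948370272 yaw -0.8514929499639002 n 20 res 0.00017334368646730136 z 0.04387425241403958
board y range [-0.00615474  0.17862452]
board_edge 0.74 [466.2, 71.1] [0.62131219 0.10859991 0.03      ]
se 0.97 [326.5, 249.2] [ 0.45220198 -0.13476072  0.        ]
se 0.64 [508.4, 17.5] [0.67870693 0.17331768 0.        ]
```

View pics/w2.png

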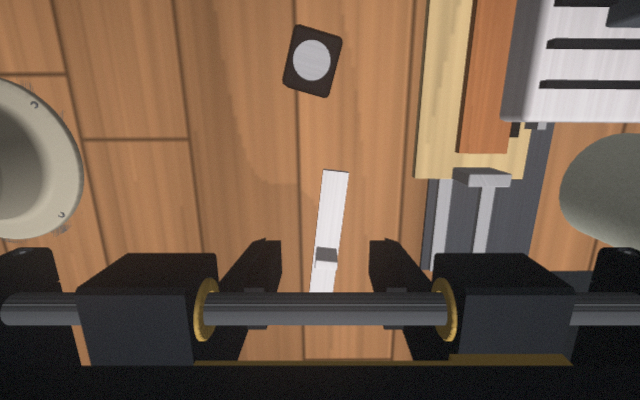

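The picture shows the carrier home: the brown board's front edge runs from (518,0) to (458,152), the push block is at (482,177), and the bar's fin is at (326,254). Now I'll turn the tool to the bar and tilt it 40 degrees.

>>> apply_moves --motion '[{"tx":0,"ty":0,"tz":0,"ax":0,"ay":0,"az":-0.112,"gripper":6},{"tx":0,"ty":0,"tz":0,"ax":0,"ay":0,"az":-0.112,"gripper":6},{"tx":0,"ty":0,"tz":0,"ax":0,"ay":0,"az":-0.112,"gripper":6},{"tx":0,"ty":0,"tz":0,"ax":0,"ay":0,"az":-0.112,"gripper":6},{"tx":0,"ty":0,"tz":0,"ax":0,"ay":0,"az":-0.112,"gripper":6}]'

```text
t: 8.28
ee_pos: [0.4506, -0.0135, 0.3002]
orientation: [[-0.53, 0.848, -0.003], [0.848, 0.53, 0.001], [0.003, -0.002, -1.0]]
ft_force: [-0.9, -0.0, 0.5]
opening: 0.06
gripper_force: 0.0
```

>>> apply_moves --motion '[{"tx":0,"ty":0,"tz":0,"ax":0,"ay":0,"az":-0.112,"gripper":6},{"tx":0,"ty":0,"tz":0,"ax":0,"ay":0,"az":-0.112,"gripper":6},{"tx":0,"ty":0,"tz":0,"ax":0,"ay":0,"az":-0.112,"gripper":6},{"tx":0,"ty":0,"tz":0,"ax":0,"ay":0,"az":-0.112,"gripper":6},{"tx":0,"ty":0,"tz":0,"ax":0,"ay":0,"az":-0.112,"gripper":6}]'

```text
t: 8.7
ee_pos: [0.4506, -0.0135, 0.3002]
orientation: [[-0.9, 0.437, -0.003], [0.437, 0.9, 0.001], [0.003, -0.0, -1.0]]
ft_force: [-0.3, 0.0, -0.5]
opening: 0.0604
gripper_force: 0.0
```

>>> apply_moves --motion '[{"tx":0,"ty":0,"tz":0,"ax":0,"ay":0,"az":-0.112,"gripper":6},{"tx":0,"ty":0,"tz":0,"ax":0,"ay":0,"az":-0.112,"gripper":6},{"tx":0,"ty":0,"tz":0,"ax":0,"ay":0,"az":-0.112,"gripper":6},{"tx":0,"ty":0,"tz":0,"ax":0,"ay":-0.116,"az":0,"gripper":6},{"tx":0,"ty":0,"tz":0,"ax":0,"ay":-0.116,"az":0,"gripper":6}]'

```text
t: 9.12
ee_pos: [0.4514, -0.0137, 0.3002]
orientation: [[-0.966, 0.121, 0.23], [0.118, 0.993, -0.027], [-0.232, 0.0, -0.973]]
ft_force: [0.4, -0.5, -1.0]
opening: 0.0602
gripper_force: 0.0
```

>>> apply_moves --motion '[{"tx":0,"ty":0,"tz":0,"ax":0,"ay":-0.116,"az":0,"gripper":6},{"tx":0,"ty":0,"tz":0,"ax":0,"ay":-0.116,"az":0,"gripper":6},{"tx":0,"ty":0,"tz":0,"ax":0,"ay":-0.116,"az":0,"gripper":6},{"tx":0,"ty":0,"tz":0,"ax":0,"ay":-0.116,"az":0,"gripper":6},{"tx":0,"ty":0,"tz":0,"ax":0,"ay":0,"az":0,"gripper":6}]'

```text
t: 9.53
ee_pos: [0.4486, -0.0129, 0.2987]
orientation: [[-0.763, 0.122, 0.635], [0.094, 0.993, -0.077], [-0.64, 0.001, -0.769]]
ft_force: [0.1, 0.3, -0.5]
opening: 0.06
gripper_force: 0.0
```

```bash
cat > go.py <<'E'
import sys
from h import *
from scipy.spatial.transform import Rotation as Ro
# usage: go.py x y z yaw tilt : deltas in the tool frame (cm, rad) ; yaw = bar y-axis ccw from world y
x,y,z,yaw,t=map(float,sys.argv[1:6])
s=telemetry.get_state(); R=np.array(s['orientation']); p=np.array(s['ee_pos'])
a,t=np.radians([yaw,t]); 
Rt=Ro.from_euler('z',a).as_matrix()@np.array([[-np.cos(t),0,np.sin(t)],[0,1,0],[-np.sin(t),0,-np.cos(t)]])
print('t',s['t'],'pos',p.round(4),'F',np.round(s['ft_force'],1),'open',s['opening'],'q',np.round(s['q'],1))
print('rot',Ro.from_matrix(R.T@Rt).as_rotvec().round(4)); d=np.array([x,y,z])-p
print('shift now',(100*R.T@d).round(2),'after rot',(100*Rt.T@d).round(2)); print('world axes in tool:',Rt.T.round(3).tolist())
E
python3 go.py .397 -.1275 .100 -6.9 40
```

```text
t 9.5333 pos [ 0.4486 -0.0129  0.2987] F [ 0.1  0.3 -0.5] open 0.06000835047039329 q [ -21.7  -11.8  119.    16.6   35.1 -115.1]
rot [ 0.     -0.0039 -0.0021]
shift now [ 15.57 -12.03  12.88] after rot [ 15.64 -12.    12.82]
world axes in tool: [[-0.76, 0.092, -0.643], [0.12, 0.993, 0.0], [0.638, -0.077, -0.766]]
```

>>> apply_moves --motion '[{"tx":2.2,"ty":-1.7,"tz":1.8,"ax":0,"ay":0,"az":0,"gripper":6},{"tx":2.2,"ty":-1.7,"tz":1.8,"ax":0,"ay":0,"az":0,"gripper":6},{"tx":2.2,"ty":-1.7,"tz":1.8,"ax":0,"ay":0,"az":0,"gripper":6},{"tx":2.2,"ty":-1.7,"tz":1.8,"ax":0,"ay":0,"az":0,"gripper":6},{"tx":2.2,"ty":-1.7,"tz":1.8,"ax":0,"ay":0,"az":0,"gripper":6}]'

```text
t: 9.95
ee_pos: [0.4192, -0.0854, 0.1774]
orientation: [[-0.767, 0.124, 0.629], [0.1, 0.992, -0.074], [-0.633, 0.006, -0.774]]
ft_force: [-0.9, -3.9, -0.4]
opening: 0.0601
gripper_force: 0.0
```

>>> apply_moves --motion '[{"tx":2.2,"ty":-1.7,"tz":1.8,"ax":0,"ay":0,"az":0,"gripper":6},{"tx":2.2,"ty":-1.7,"tz":1.8,"ax":0,"ay":0,"az":0,"gripper":6},{"tx":0,"ty":0,"tz":0,"ax":0,"ay":0,"az":0,"gripper":6},{"tx":0,"ty":0,"tz":0,"ax":0,"ay":0,"az":0,"gripper":6}]'

```text
t: 10.28
ee_pos: [0.4161, -0.1007, 0.1577]
orientation: [[-0.795, 0.142, 0.589], [0.112, 0.99, -0.088], [-0.596, -0.004, -0.803]]
ft_force: [0.1, 0.4, 0.9]
opening: 0.0598
gripper_force: 0.0
```

```bash
python3 go.py .450 -.1338 .037 -6.9 40
python3 - <<'E'
from h import *
p,d=snap('wrist','w3.png'); c=cloud('wrist',d)
f=c[(c[...,2]>.045)&(c[...,2]<.062)&(abs(c[...,0]-.45)<.03)&(abs(c[...,1]+.134)<.03)]; print('fin',len(f),f.mean(0),f.min(0),f.max(0))
E
```

```text
t 10.2833 pos [ 0.4161 -0.1007  0.1577] F [0.1 0.4 0.9] open 0.05983445367305753 q [ -39.5    0.   132.4   51.1   23.3 -164.9]
rot [-0.017  -0.0598 -0.0153]
shift now [ 4.12 -2.75 11.98] after rot [ 4.87 -2.88 11.67]
world axes in tool: [[-0.76, 0.092, -0.643], [0.12, 0.993, 0.0], [0.638, -0.077, -0.766]]
fin 755 [ 0.44681968 -0.13162092  0.05575419] [ 0.43561236 -0.14104979  0.04504277] [ 0.46677291 -0.12459548  0.05956808]
```

View pics/w3.png

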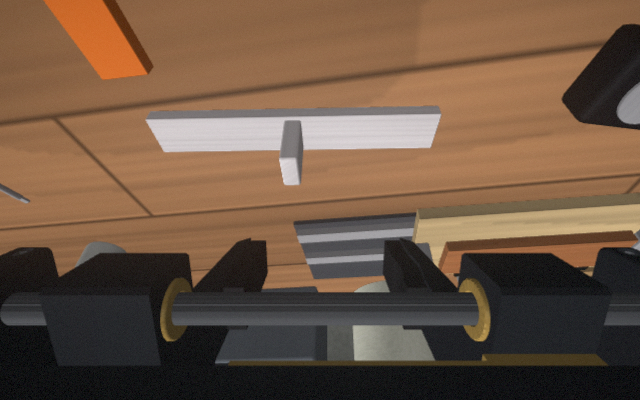

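The picture shows the bar (150,130)–(438,125) with its fin at (291,150), centred for the grasp. Joint 6 has reached its limit though (-165), so this half-turn of the grasp won't do. I'll fit a kinematic model to check the half-turned grasp and the best tilt.

```bash
cat > kin.py <<'E'
import numpy as np
from scipy.optimize import least_squares
from scipy.spatial.transform import Rotation as Ro
from station import telemetry
E=lambda a,t: Ro.from_euler(a,t,degrees=True).as_matrix()
def fk(q,P):
    a,b,z0,L,d,r0=P; q1,q2,q3,q4,q5,q6=q; s=q2+q3
    R1=E('z',q1); R=R1@E('y',s)@E('z',q4)@E('y',q5)@E('z',q6)@E('z',90)
    return R1@(np.array([r0,d,z0])+a*E('y',q2)[:,2]+b*E('y',s)[:,2])+L*R[:,2],R
D=[([-80.18,17.928,85.812,0,76.261,-12.8],[.2019,-.4846,.2557]),([-35.7,8.2,75.2,.1,96.4,-35.6],[.4437,-.1752,.4117]),
([-16.6,6.3,93.1,0,80.4,-16.3],[.4498,-.0123,.3029]),([-21.7,-11.8,119,16.6,35.1,-115.1],[.4486,-.0129,.2987]),([-39.5,0,132.4,51.1,23.3,-164.9],[.4161,-.1007,.1577])]
sol=least_squares(lambda P:np.concatenate([fk(q,P)[0]-p for q,p in D]+[(P-[.4,.4,.18,.2,.12,0])*1e-4]),[.4,.4,.18,.2,.12,0])
P=sol.x
def Rt(yaw,tilt,flip):
    t=np.radians(tilt); R=E('z',yaw)@np.array([[-np.cos(t),0,np.sin(t)],[0,1,0],[-np.sin(t),0,-np.cos(t)]])
    return R@E('z',180) if flip else R
lo=np.array([-168.41,-55.51,10.69,-70.63,1,-165.06]);hi=np.array([168.41,124.54,146.95,250.63,178,165.06])
def ik(p,R,q0):
    f=lambda q:np.concatenate([(fk(q,P)[0]-p)*10,Ro.from_matrix(R.T@fk(q,P)[1]).as_rotvec()])
    r=least_squares(f,np.clip(q0,lo+.01,hi-.01),bounds=(lo,hi),x_scale=30); return r.x,np.abs(r.fun).max()
if __name__=='__main__':
    print('P',P.round(4),'res mm',(sol.fun[:15]*1e3).round(1))
    print(fk(D[-1][0],P)[1].round(3).tolist())
    for tilt in (30,35,40,45):
        for nm,p,yaw in(('pre',[.397,-.1275,.10],-6.9),('grasp',[.45,-.1338,.037],-6.9),('lift',[.45,-.1338,.15],-6.9),('over',[.54,.11,.12],-.8),('place',[.60,.1125,.067],-.8)):
            c=[]
            for q0 in([-20,20,110,20,30,0],[-40,10,130,60,30,0],[-5,20,120,150,20,-100],[-40,10,130,-40,30,90]):
                q,e=ik(np.array(p),Rt(yaw,tilt,1),q0)
                if e<1e-3 and not any(np.abs(q-x).max()<2 for x in c): c.append(q)
            print(tilt,nm,[x.round(0).tolist() for x in c])
E
python3 kin.py
```

```text
P [0.4268 0.387  0.1521 0.2069 0.1185 0.0063] res mm [  2.5  -1.2   3.8  -7.    7.8   0.5   1.5   1.4   3.5  -5.1   0.5  -2.1
   6.6 -11.7  -5.7]
[[-0.795, 0.141, 0.59], [0.111, 0.99, -0.087], [-0.596, -0.004, -0.803]]
30 pre [[-43.0, 5.0, 135.0, 51.0, 23.0, 9.0]]
30 grasp [[-38.0, 21.0, 130.0, 77.0, 15.0, -14.0]]
30 lift [[-38.0, 6.0, 124.0, 33.0, 28.0, 32.0]]
30 over [[-1.0, 19.0, 113.0, 0.0, 18.0, 90.0]]
30 place [[-1.0, 30.0, 105.0, -1.0, 15.0, 91.0]]
35 pre [[-45.0, 5.0, 138.0, 69.0, 22.0, -10.0]]
35 grasp [[-39.0, 21.0, 132.0, 101.0, 18.0, -39.0]]
35 lift [[-39.0, 5.0, 127.0, 47.0, 25.0, 18.0]]
35 over [[-1.0, 18.0, 116.0, 0.0, 11.0, 90.0]]
35 place [[-1.0, 30.0, 108.0, -1.0, 7.0, 91.0]]
40 pre [[-47.0, 5.0, 141.0, 86.0, 25.0, -29.0]]
40 grasp [[-41.0, 21.0, 135.0, 117.0, 24.0, -56.0]]
40 lift [[-41.0, 5.0, 130.0, 63.0, 24.0, 1.0]]
40 over [[-1.0, 18.0, 118.0, 1.0, 4.0, 89.0]]
40 place []
45 pre [[-49.0, 5.0, 143.0, 100.0, 29.0, -44.0]]
45 grasp [[-42.0, 23.0, 137.0, 126.0, 30.0, -67.0]]
45 lift [[-42.0, 4.0, 132.0, 81.0, 24.0, -17.0]]
45 over [[-1.0, 18.0, 121.0, 179.0, 4.0, -89.0]]
45 place [[-0.0, 30.0, 113.0, 182.0, 8.0, -91.0]]
```

Run:
```python
from h import *
c=np.load('w2.npy'); X,Y,Z=c[...,0],c[...,1],c[...,2]
q=c[(Z>.06)&(Z<.1)&(X>.59)&(X<.7)&(Y<.03)&(Y>-.06)]; print('push',len(q),np.percentile(q,[1,50,99],0).round(4).tolist())
ms=(Z>.038)&(Z<.055)&(X>.58)&(Y<.03)&(Y>-.05); q=c[ms]
print('board low-y', [(round(y,3),round(float(np.percentile(q[abs(q[:,1]-y)<.003][:,0],2)),4)) for y in np.arange(-.03,.03,.006) if (abs(q[:,1]-y)<.003).sum()>5])
p,d=snap('top'); c=cloud('top',d); X,Y,Z=c[...,0],c[...,1],c[...,2]
q=c[(Z>.05)&(Z<.15)&(X>.55)&(X<.72)&(Y>.18)&(Y<.27)]; print('stop',len(q),np.percentile(q,[2,50,98],0).round(4).tolist() if len(q) else '')
q=c[(Z>.03)&(Z<.15)&(X>.55)&(X<.72)&(Y>.2)&(Y<.27)]; print('stop',len(q),np.percentile(q,[2,50,98],0).round(4).tolist() if len(q) else '')
q=c[(Z>.2)&(Z<.3)&(X>.5)&(X<.70)&(Y>.0)&(Y<.2)]; print('lamp',np.percentile(q,[1,50,99],0).round(4).tolist())
```

```text
push 759 [[0.6161, -0.022, 0.0618], [0.6375, -0.0132, 0.0787], [0.6649, -0.0062, 0.0807]]
board low-y [(np.float64(-0.03), 0.785), (np.float64(-0.024), 0.7857), (np.float64(-0.018), 0.6161), (np.float64(-0.012), 0.6161), (np.float64(-0.006), 0.6165), (np.float64(-0.0), 0.7949), (np.float64(0.006), 0.7993), (np.float64(0.012), 0.6181), (np.float64(0.018), 0.617), (np.float64(0.024), 0.6172)]
stop 1 [[0.6677, 0.2321, 0.0512], [0.6677, 0.2321, 0.0512], [0.6677, 0.2321, 0.0512]]
stop 177 [[0.5777, 0.204, 0.0304], [0.6531, 0.2219, 0.0386], [0.7037, 0.2377, 0.047]]
lamp [[0.5639, 0.0545, 0.2282], [0.614, 0.1117, 0.2501], [0.6944, 0.1722, 0.2749]]
```

The model fits: orientation is exact, position within about 1 cm. The half-turned grasp at 32° tilt keeps q4 and q6 in range and q5 clear of the singularity. I'll turn by π.

>>> apply_moves --motion '[{"tx":0,"ty":0,"tz":0,"ax":0,"ay":0,"az":0.12,"gripper":6},{"tx":0,"ty":0,"tz":0,"ax":0,"ay":0,"az":0.12,"gripper":6},{"tx":0,"ty":0,"tz":0,"ax":0,"ay":0,"az":0.12,"gripper":6},{"tx":0,"ty":0,"tz":0,"ax":0,"ay":0,"az":0.12,"gripper":6},{"tx":0,"ty":0,"tz":0,"ax":0,"ay":0,"az":0.12,"gripper":6}]'

```text
t: 10.8
ee_pos: [0.4158, -0.1001, 0.1587]
orientation: [[-0.572, 0.569, 0.591], [0.654, 0.751, -0.09], [-0.495, 0.336, -0.801]]
ft_force: [0.6, -0.3, -0.1]
opening: 0.0602
gripper_force: 0.0
```

>>> apply_moves --motion '[{"tx":0,"ty":0,"tz":0,"ax":0,"ay":0,"az":0.12,"gripper":6},{"tx":0,"ty":0,"tz":0,"ax":0,"ay":0,"az":0.12,"gripper":6},{"tx":0,"ty":0,"tz":0,"ax":0,"ay":0,"az":0.12,"gripper":6},{"tx":0,"ty":0,"tz":0,"ax":0,"ay":0,"az":0.12,"gripper":6},{"tx":0,"ty":0,"tz":0,"ax":0,"ay":0,"az":0.12,"gripper":6}]'

```text
t: 11.22
ee_pos: [0.4158, -0.1001, 0.1587]
orientation: [[-0.151, 0.792, 0.591], [0.964, 0.25, -0.09], [-0.219, 0.557, -0.801]]
ft_force: [-0.2, 0.2, -0.1]
opening: 0.06
gripper_force: 0.0
```

>>> apply_moves --motion '[{"tx":0,"ty":0,"tz":0,"ax":0,"ay":0,"az":0.12,"gripper":6},{"tx":0,"ty":0,"tz":0,"ax":0,"ay":0,"az":0.12,"gripper":6},{"tx":0,"ty":0,"tz":0,"ax":0,"ay":0,"az":0.12,"gripper":6},{"tx":0,"ty":0,"tz":0,"ax":0,"ay":0,"az":0.12,"gripper":6},{"tx":0,"ty":0,"tz":0,"ax":0,"ay":0,"az":0.12,"gripper":6}]'

```text
t: 11.63
ee_pos: [0.4158, -0.1001, 0.1587]
orientation: [[0.323, 0.739, 0.591], [0.937, -0.338, -0.09], [0.133, 0.583, -0.801]]
ft_force: [-0.9, 0.4, -0.8]
opening: 0.06
gripper_force: 0.0
```

>>> apply_moves --motion '[{"tx":0,"ty":0,"tz":0,"ax":0,"ay":0,"az":0.12,"gripper":6},{"tx":0,"ty":0,"tz":0,"ax":0,"ay":0,"az":0.12,"gripper":6},{"tx":0,"ty":0,"tz":0,"ax":0,"ay":0,"az":0.12,"gripper":6},{"tx":0,"ty":0,"tz":0,"ax":0,"ay":0,"az":0.12,"gripper":6},{"tx":0,"ty":0,"tz":0,"ax":0,"ay":0,"az":0.12,"gripper":6}]'

```text
t: 12.05
ee_pos: [0.4158, -0.1001, 0.1588]
orientation: [[0.684, 0.427, 0.591], [0.583, -0.808, -0.09], [0.439, 0.406, -0.801]]
ft_force: [0.9, -0.5, 0.7]
opening: 0.0597
gripper_force: 0.0
```

>>> apply_moves --motion '[{"tx":0,"ty":0,"tz":0,"ax":0,"ay":0,"az":0.12,"gripper":6},{"tx":0,"ty":0,"tz":0,"ax":0,"ay":0,"az":0.12,"gripper":6},{"tx":0,"ty":0,"tz":0,"ax":0,"ay":0,"az":0.12,"gripper":6},{"tx":0,"ty":0,"tz":0,"ax":0,"ay":0,"az":0.12,"gripper":6},{"tx":0,"ty":0,"tz":0,"ax":0,"ay":0,"az":0.12,"gripper":6}]'

```text
t: 12.47
ee_pos: [0.4158, -0.1001, 0.1587]
orientation: [[0.806, -0.033, 0.591], [0.025, -0.996, -0.09], [0.592, 0.087, -0.801]]
ft_force: [0.4, 0.4, 0.0]
opening: 0.0601
gripper_force: 0.0
```

>>> apply_moves --motion '[{"tx":0,"ty":0,"tz":0,"ax":0,"ay":0,"az":0.12,"gripper":6},{"tx":0,"ty":0,"tz":0,"ax":0,"ay":0,"az":0,"gripper":6}]'

```text
t: 12.63
ee_pos: [0.4157, -0.1001, 0.1587]
orientation: [[0.796, -0.129, 0.591], [-0.093, -0.992, -0.09], [0.598, 0.017, -0.801]]
ft_force: [-0.1, 0.9, 0.5]
opening: 0.0599
gripper_force: 0.0
```

```bash
sed -i 's/^print(.t.,s/if len(sys.argv)>6: pass\nRt=Rt@np.diag([-1,-1,1.])\n&/' go.py; python3 go.py .401 -.1278 .104 -6.9 32
```

```text
t 12.6333 pos [ 0.4157 -0.1001  0.1587] F [-0.1  0.9  0.5] open 0.059923586043263165 q [-39.5  -0.2 132.5  51.2  23.2  14. ]
rot [ 0.0185 -0.0824  0.0024]
shift now [-4.18  2.84  3.76] after rot [-3.86  2.92  4.04]
world axes in tool: [[0.842, -0.102, 0.53], [-0.12, -0.993, 0.0], [0.526, -0.064, -0.848]]
```

>>> apply_moves --motion '[{"tx":0,"ty":0,"tz":0,"ax":0.0185,"ay":-0.0824,"az":0.0024,"gripper":6},{"tx":-1.3,"ty":1.0,"tz":1.35,"ax":0,"ay":0,"az":0,"gripper":6},{"tx":-1.3,"ty":1.0,"tz":1.35,"ax":0,"ay":0,"az":0,"gripper":6},{"tx":-1.26,"ty":0.92,"tz":1.34,"ax":0,"ay":0,"az":0,"gripper":6},{"tx":0,"ty":0,"tz":0,"ax":0,"ay":0,"az":0,"gripper":6}]'

```text
t: 13.05
ee_pos: [0.4015, -0.1281, 0.1016]
orientation: [[0.833, -0.115, 0.541], [-0.093, -0.993, -0.067], [0.545, 0.005, -0.838]]
ft_force: [0.1, -0.1, 0.5]
opening: 0.06
gripper_force: 0.0
```

```bash
python3 go.py .4455 -.1338 .037 -6.9 32
```

```text
t 13.05 pos [ 0.4015 -0.1281  0.1016] F [ 0.1 -0.1  0.5] open 0.05997425362619176 q [-45.1   8.6 134.2  63.8  22.   -5.9]
rot [ 0.0011 -0.0182  0.0074]
shift now [0.19 0.03 7.83] after rot [0.33 0.04 7.83]
world axes in tool: [[0.842, -0.102, 0.53], [-0.12, -0.993, 0.0], [0.526, -0.064, -0.848]]
```

>>> apply_moves --motion '[{"tx":0.3,"ty":0,"tz":2.0,"ax":0,"ay":-0.015,"az":0.006,"gripper":6},{"tx":0,"ty":0,"tz":2.0,"ax":0,"ay":0,"az":0,"gripper":6},{"tx":0,"ty":0,"tz":2.0,"ax":0,"ay":0,"az":0,"gripper":6},{"tx":0,"ty":0,"tz":1.8,"ax":0,"ay":0,"az":0,"gripper":4},{"tx":0,"ty":0,"tz":0,"ax":0,"ay":0,"az":0,"gripper":4}]'

```text
t: 13.47
ee_pos: [0.4477, -0.1327, 0.0385]
orientation: [[0.839, -0.12, 0.531], [-0.101, -0.993, -0.064], [0.535, 0.0, -0.845]]
ft_force: [-0.0, 0.5, -0.3]
opening: 0.0487
gripper_force: 0.0
```

```bash
python3 go.py .4455 -.1338 .037 -6.9 32
```

```text
t 13.4667 pos [ 0.4477 -0.1327  0.0385] F [-0.   0.5 -0.3] open 0.04873477261432882 q [-39.6  23.6 128.7  91.   16.8 -29.6]
rot [ 0.     -0.0056  0.0002]
shift now [-0.26  0.13  0.02] after rot [-0.26  0.13  0.02]
world axes in tool: [[0.842, -0.102, 0.53], [-0.12, -0.993, 0.0], [0.526, -0.064, -0.848]]
```

>>> apply_moves --motion '[{"tx":-0.1,"ty":0.1,"tz":0,"ax":0,"ay":0,"az":0,"gripper":0.5},{"tx":0,"ty":0,"tz":0,"ax":0,"ay":0,"az":0,"gripper":0.5},{"tx":0,"ty":0,"tz":0,"ax":0,"ay":0,"az":0,"gripper":0.5},{"tx":0,"ty":0,"tz":0,"ax":0,"ay":0,"az":0,"gripper":0.5},{"tx":0,"ty":0,"tz":0,"ax":0,"ay":0,"az":0,"gripper":0.5}]' --squeeze 35

```text
t: 13.88
ee_pos: [0.4456, -0.1344, 0.0396]
orientation: [[0.838, -0.122, 0.532], [-0.103, -0.992, -0.067], [0.536, 0.002, -0.844]]
ft_force: [0.3, 2.6, 1.3]
opening: 0.0153
gripper_force: 1.0
```

>>> apply_moves --motion '[{"tx":0,"ty":0,"tz":0,"ax":0,"ay":0,"az":0,"gripper":0.5},{"tx":0,"ty":0,"tz":0,"ax":0,"ay":0,"az":0,"gripper":0.5},{"tx":0,"ty":0,"tz":0,"ax":0,"ay":0,"az":0,"gripper":0.5}]'

```text
t: 14.13
ee_pos: [0.4456, -0.1343, 0.0395]
orientation: [[0.838, -0.122, 0.532], [-0.103, -0.992, -0.067], [0.536, 0.001, -0.844]]
ft_force: [-4.3, 2.0, 10.2]
opening: 0.0131
gripper_force: 35.0
```

```bash
python3 go.py .4455 -.1338 .16 -6.9 32
```

```text
t 14.1333 pos [ 0.4456 -0.1343  0.0395] F [-4.3  2.  10.2] open 0.013142994073771964 q [-40.   23.3 129.   91.2  16.9 -30. ]
rot [ 0.0025 -0.0072 -0.0012]
shift now [  6.44  -0.03 -10.18] after rot [  6.37  -0.05 -10.23]
world axes in tool: [[0.842, -0.102, 0.53], [-0.12, -0.993, 0.0], [0.526, -0.064, -0.848]]
```

>>> apply_moves --motion '[{"tx":0.6,"ty":0,"tz":-1.0,"ax":0,"ay":0,"az":0,"gripper":0.5},{"tx":1.3,"ty":0,"tz":-2.1,"ax":0,"ay":0,"az":0,"gripper":0.5},{"tx":1.3,"ty":0,"tz":-2.1,"ax":0,"ay":0,"az":0,"gripper":0.5},{"tx":1.3,"ty":0,"tz":-2.1,"ax":0,"ay":0,"az":0,"gripper":0.5},{"tx":0.6,"ty":0,"tz":-1.0,"ax":0,"ay":0,"az":0,"gripper":0.5}]'

```text
t: 14.55
ee_pos: [0.4452, -0.134, 0.1231]
orientation: [[0.837, -0.121, 0.534], [-0.102, -0.993, -0.065], [0.538, 0.0, -0.843]]
ft_force: [0.2, -0.5, -2.2]
opening: 0.0137
gripper_force: 35.0
```

```bash
python3 go.py .535 .117 .13 -0.8 32; python3 kin.py | head -1
python3 - <<'E'
from kin import *
q=np.array(telemetry.get_state()['q'])
a=np.array(telemetry.get_state()['ee_pos'])
for f in np.linspace(0,1,6):
    q,e=ik(a+f*(np.array([.535,.117,.13])-a),Rt(-6.9+6.1*f,32,1),q); print(q.round(0),round(e,4))
for x in(.56,.58,.60):
    q,e=ik(np.array([x,.117,.07]),Rt(-.8,32,1),q); print(q.round(0),round(e,4))
E
```

```text
t 14.55 pos [ 0.4452 -0.134   0.1231] F [ 0.2 -0.5 -2.2] open 0.013728370572965968 q [-40.1  10.2 126.4  49.4  22.8  14. ]
rot [ 0.0572 -0.0097 -0.0905]
shift now [  5.33 -26.     2.58] after rot [  7.68 -25.22   3.98]
world axes in tool: [[0.848, -0.012, 0.53], [-0.014, -1.0, 0.0], [0.53, -0.007, -0.848]]
P [0.4268 0.387  0.1521 0.2069 0.1185 0.0063] res mm [  2.5  -1.2   3.8  -7.    7.8   0.5   1.5   1.4   3.5  -5.1   0.5  -2.1
[-39.   8. 127.  46.  23.  18.] 0.0
[-31.   8. 127.  41.  20.  29.] 0.0
[-22.  10. 125.  33.  17.  43.] 0.0
[-14.  12. 122.  22.  16.  59.] 0.0
[ -7.  14. 118.   9.  16.  77.] 0.0
[  0.  17. 114.  -1.  17.  92.] 0.0
[  0.  26. 112.  -3.   9.  93.] 0.0
[  0.  28. 109.  -2.  11.  93.] 0.0
[  0.  30. 106.  -2.  12.  93.] 0.0
```

>>> apply_moves --motion '[{"tx":0,"ty":0,"tz":-0.5,"ax":0.029,"ay":-0.005,"az":-0.045,"gripper":0.5},{"tx":0,"ty":-1,"tz":0,"ax":0.028,"ay":-0.005,"az":-0.045,"gripper":0.5},{"tx":0.85,"ty":-2.5,"tz":0.4,"ax":0,"ay":0,"az":0,"gripper":0.5},{"tx":0.85,"ty":-2.5,"tz":0.4,"ax":0,"ay":0,"az":0,"gripper":0.5},{"tx":0.85,"ty":-2.5,"tz":0.4,"ax":0,"ay":0,"az":0,"gripper":0.5}]'

```text
t: 14.97
ee_pos: [0.4722, -0.048, 0.1289]
orientation: [[0.848, -0.015, 0.529], [-0.014, -1.0, -0.006], [0.529, -0.002, -0.849]]
ft_force: [0.5, -1.0, -3.5]
opening: 0.0137
gripper_force: 35.0
```

>>> apply_moves --motion '[{"tx":0.85,"ty":-2.8,"tz":0.4,"ax":0,"ay":0,"az":0,"gripper":0.5},{"tx":0.85,"ty":-2.8,"tz":0.4,"ax":0,"ay":0,"az":0,"gripper":0.5},{"tx":0.85,"ty":-2.8,"tz":0.4,"ax":0,"ay":0,"az":0,"gripper":0.5},{"tx":0.85,"ty":-2.8,"tz":0.4,"ax":0,"ay":0,"az":0,"gripper":0.5},{"tx":0.85,"ty":-2.8,"tz":0.4,"ax":0,"ay":0,"az":0,"gripper":0.5}]'

```text
t: 15.38
ee_pos: [0.5177, 0.0827, 0.134]
orientation: [[0.849, -0.014, 0.528], [-0.013, -1.0, -0.006], [0.528, -0.002, -0.849]]
ft_force: [0.3, -1.0, -2.0]
opening: 0.0138
gripper_force: 35.0
```

>>> apply_moves --motion '[{"tx":0.4,"ty":-1.5,"tz":0.2,"ax":0,"ay":0,"az":0,"gripper":0.5},{"tx":0,"ty":0,"tz":0,"ax":0,"ay":0,"az":0,"gripper":0.5},{"tx":0,"ty":0,"tz":0,"ax":0,"ay":0,"az":0,"gripper":0.5}]'

```text
t: 15.63
ee_pos: [0.522, 0.0967, 0.1342]
orientation: [[0.85, -0.012, 0.527], [-0.011, -1.0, -0.005], [0.527, -0.002, -0.85]]
ft_force: [-0.2, -0.5, -2.9]
opening: 0.0136
gripper_force: 35.0
```

```bash
python3 go.py .548 .117 .10 -0.8 32
```

```text
t 15.6333 pos [0.522  0.0967 0.1342] F [-0.2 -0.5 -2.9] open 0.013558156689848569 q [ -2.7  16.3 115.1   3.8  16.8  84.7]
rot [-0.0023  0.0033  0.0004]
shift now [ 0.38 -2.06  4.27] after rot [ 0.37 -2.07  4.26]
world axes in tool: [[0.848, -0.012, 0.53], [-0.014, -1.0, 0.0], [0.53, -0.007, -0.848]]
```

>>> apply_moves --motion '[{"tx":0.2,"ty":-1.0,"tz":2.1,"ax":0,"ay":0,"az":0,"gripper":0.5},{"tx":0.2,"ty":-1.0,"tz":2.1,"ax":0,"ay":0,"az":0,"gripper":0.5},{"tx":0,"ty":0,"tz":0,"ax":0,"ay":0,"az":0,"gripper":0.5},{"tx":0,"ty":0,"tz":0,"ax":0,"ay":0,"az":0,"gripper":0.5}]'

```text
t: 15.97
ee_pos: [0.5478, 0.1151, 0.1002]
orientation: [[0.85, -0.015, 0.526], [-0.013, -1.0, -0.006], [0.526, -0.002, -0.85]]
ft_force: [0.4, 0.5, -1.5]
opening: 0.0139
gripper_force: 35.0
```

```bash
cat > barm.py <<'E'
from h import *
import sys
s=telemetry.get_state(); tp=np.array(s['ee_pos']); zu=tp[2]-.0395
p,d=snap('wrist',sys.argv[1]); c=cloud('wrist',d); X,Y,Z=c[...,0],c[...,1],c[...,2]
m=(p.min(2)>110)&(abs(Z-zu-.012)<.009)&(abs(X-tp[0])<.04)&(abs(Y-tp[1])<.15)&(p.max(2).astype(int)-p.min(2)<25)
n,l,st,ce=cv2.connectedComponentsWithStats(m.astype(np.uint8)); m=np.isin(l,[i for i in range(1,n) if st[i,4]>150])
q=c[m]; print('bar top',len(q),q.min(0).round(4),q.max(0).round(4))
A=np.c_[q[:,:2]-tp[:2],np.ones(len(q))]; k,*_=np.linalg.lstsq(A,q[:,2],rcond=None)
print('plane slope x,y (rad)',k[:2].round(4),'z under tcp',k[2].round(4),'expected',round(zu+.012,4))
for nm,f in(('back',98),('front',2)):
    ys=[];xs=[]
    for y in np.arange(q[:,1].min()+.005,q[:,1].max(),.008):
        j=q[abs(q[:,1]-y)<.004]
        if len(j)>8 and abs(y-tp[1])>.03: ys.append(y);xs.append(np.percentile(j[:,0],f))
    if len(ys)>4:
        ys=np.array(ys);xs=np.array(xs);P=np.polyfit(ys-tp[1],xs,1);ok=abs(xs-np.polyval(P,ys-tp[1]))<.0015;P=np.polyfit(ys[ok]-tp[1],xs[ok],1)
        print(nm,'x',P[1].round(4),'yaw deg',-np.degrees(np.arctan(P[0])).round(2),'n',ok.sum(),len(ok))
m=(Z>.036)&(Z<.053)&(X>.607)&(X<.64)&(Y>0)&(Y<.22)&(p[...,0].astype(int)-p[...,2]>40); q=c[m]; print('board',len(q))
ys=[];xs=[]
for y in np.arange(.02,.21,.008):
    j=q[abs(q[:,1]-y)<.004]
    if len(j)>8: ys.append(y);xs.append(np.percentile(j[:,0],2))
if len(ys)>4:
    ys=np.array(ys);xs=np.array(xs);P=np.polyfit(ys-.1125,xs,1);ok=abs(xs-np.polyval(P,ys-.1125))<.0015;P=np.polyfit(ys[ok]-.1125,xs[ok],1)
    print('edge x',P[1].round(4),'yaw',-np.degrees(np.arctan(P[0])).round(2),ok.sum(),len(ok))
E
python3 barm.py w4.png; python3 go.py .575 .117 .078 -0.8 32
```

```text
bar top 10796 [ 0.5389 -0.0053  0.0716] [0.5736 0.2351 0.0769]
plane slope x,y (rad) [-0.0104  0.0023] z under tcp 0.0744 expected 0.0727
back x 0.5713 yaw deg -0.92 n 22 22
front x 0.5528 yaw deg -0.81 n 2 22
board 8640
edge x 0.6189 yaw -0.81 24 24
t 16.0167 pos [0.5479 0.115  0.101 ] F [-0.  -0.5 -3.3] open 0.013725279064246403 q [  0.   23.1 111.8  -1.6  13.3  92.4]
rot [-0.001   0.0031 -0.0017]
shift now [ 1.09 -0.24  3.38] after rot [ 1.08 -0.24  3.39]
world axes in tool: [[0.848, -0.012, 0.53], [-0.014, -1.0, 0.0], [0.53, -0.007, -0.848]]
```

View pics/w4.png

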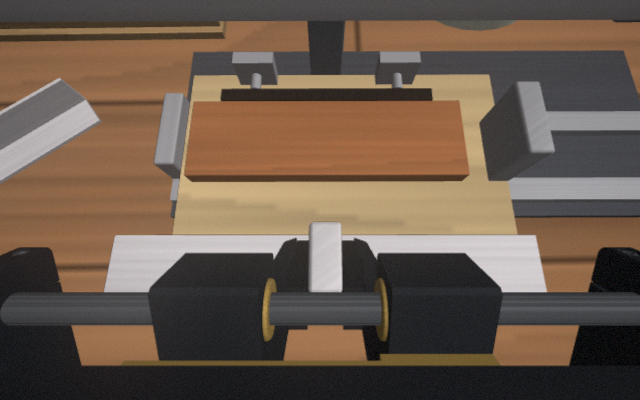

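The picture shows the bar level in the gripper, from (115,237) to (535,237), parallel to the board's front edge (187,180)–(467,178). It's centred and the gap is about 48 mm. I'll go forward over the deck, then down.

>>> apply_moves --motion '[{"tx":1.5,"ty":0,"tz":0.95,"ax":0,"ay":0,"az":0,"gripper":0.5},{"tx":1.6,"ty":0,"tz":1.0,"ax":0,"ay":0,"az":0,"gripper":0.5},{"tx":-0.7,"ty":0,"tz":1.1,"ax":0,"ay":0,"az":0,"gripper":0.5},{"tx":-0.6,"ty":0,"tz":0.9,"ax":0,"ay":0,"az":0,"gripper":0.5},{"tx":0,"ty":0,"tz":0,"ax":0,"ay":0,"az":0,"gripper":0.5}]'

```text
t: 16.43
ee_pos: [0.5834, 0.1145, 0.076]
orientation: [[0.85, -0.015, 0.526], [-0.014, -1.0, -0.006], [0.526, -0.002, -0.851]]
ft_force: [-0.5, 0.5, -2.3]
opening: 0.0137
gripper_force: 35.0
```

```bash
python3 go.py .585 .115 .0715 -0.8 32
```

```text
t 16.4333 pos [0.5834 0.1145 0.076 ] F [-0.5  0.5 -2.3] open 0.013666000036411014 q [ -0.   29.1 106.8  -1.6  12.4  92.3]
rot [-0.0009  0.0048 -0.002 ]
shift now [-0.1  -0.05  0.47] after rot [-0.11 -0.05  0.47]
world axes in tool: [[0.848, -0.012, 0.53], [-0.014, -1.0, 0.0], [0.53, -0.007, -0.848]]
```

>>> apply_moves --motion '[{"tx":-0.08,"ty":0,"tz":0.13,"ax":0,"ay":0.011,"az":0,"gripper":0.5},{"tx":-0.08,"ty":0,"tz":0.13,"ax":0,"ay":0,"az":0,"gripper":0.5},{"tx":-0.05,"ty":0,"tz":0.09,"ax":0,"ay":0,"az":0,"gripper":0.5},{"tx":0,"ty":0,"tz":0,"ax":0,"ay":0,"az":0,"gripper":0.5}]'

```text
t: 16.77
ee_pos: [0.5847, 0.1154, 0.0735]
orientation: [[0.843, -0.014, 0.538], [-0.013, -1.0, -0.006], [0.538, -0.002, -0.843]]
ft_force: [0.2, -0.5, -2.3]
opening: 0.0138
gripper_force: 35.0
```

```bash
python3 barm.py w5.png
```

```text
bar top 10812 [ 0.5763 -0.0047  0.0444] [0.6107 0.2363 0.0494]
plane slope x,y (rad) [0.001  0.0021] z under tcp 0.0469 expected 0.046
back x 0.6086 yaw deg -0.87 n 22 22
front x 0.5902 yaw deg -0.57 n 2 22
board 12109
edge x 0.6189 yaw -0.77 24 24
```

>>> apply_moves --motion '[{"tx":-0.08,"ty":0,"tz":0.13,"ax":0,"ay":0,"az":0,"gripper":0.5},{"tx":-0.05,"ty":0,"tz":0.08,"ax":0,"ay":0,"az":0,"gripper":0.5},{"tx":0,"ty":0,"tz":0,"ax":0,"ay":0,"az":0,"gripper":0.5}]'

```text
t: 17.07
ee_pos: [0.5846, 0.1156, 0.0704]
orientation: [[0.843, -0.014, 0.537], [-0.013, -1.0, -0.006], [0.537, -0.002, -0.843]]
ft_force: [0.3, 0.7, -2.9]
opening: 0.0137
gripper_force: 35.0
```

>>> apply_moves --motion '[{"tx":-0.05,"ty":0,"tz":0.08,"ax":0,"ay":0,"az":0,"gripper":0.5},{"tx":0,"ty":0,"tz":0,"ax":0,"ay":0,"az":0,"gripper":0.5}]'

```text
t: 17.23
ee_pos: [0.5848, 0.1156, 0.0696]
orientation: [[0.843, -0.014, 0.538], [-0.013, -1.0, -0.006], [0.538, -0.002, -0.843]]
ft_force: [-1.2, -0.4, -2.3]
opening: 0.014
gripper_force: 35.0
```

>>> apply_moves --motion '[{"tx":-0.03,"ty":0,"tz":0.05,"ax":0,"ay":0,"az":0,"gripper":0.5},{"tx":0,"ty":0,"tz":0,"ax":0,"ay":0,"az":0,"gripper":0.5}]'

```text
t: 17.4
ee_pos: [0.585, 0.1156, 0.0696]
orientation: [[0.842, -0.014, 0.539], [-0.013, -1.0, -0.006], [0.539, -0.002, -0.843]]
ft_force: [-2.8, 0.6, 3.2]
opening: 0.0135
gripper_force: 35.0
```

>>> apply_moves --motion '[{"tx":0.25,"ty":0,"tz":0.16,"ax":0,"ay":0,"az":0,"gripper":0.5},{"tx":0.25,"ty":0,"tz":0.16,"ax":0,"ay":0,"az":0,"gripper":0.5},{"tx":0.13,"ty":0,"tz":0.08,"ax":0,"ay":0,"az":0,"gripper":0.5},{"tx":0,"ty":0,"tz":0,"ax":0,"ay":0,"az":0,"gripper":0.5}]'

```text
t: 17.73
ee_pos: [0.5929, 0.1155, 0.0695]
orientation: [[0.842, -0.014, 0.539], [-0.013, -1.0, -0.006], [0.539, -0.002, -0.842]]
ft_force: [-0.2, 0.8, 3.6]
opening: 0.0136
gripper_force: 35.0
```

```bash
python3 barm.py w6.png; python3 go.py .594 .115 .0696 -.8 32
```

```text
bar top 10814 [ 0.5844 -0.0043  0.0353] [0.6189 0.2357 0.0454]
plane slope x,y (rad) [-0.0005 -0.0001] z under tcp 0.043 expected 0.042
back x 0.6167 yaw deg -0.89 n 22 22
front x 0.5982 yaw deg -0.35 n 2 22
board 12563
edge x 0.6189 yaw -0.79 23 24
t 17.7833 pos [0.5928 0.1155 0.0695] F [0.2 1.  3.5] open 0.013559394218145865 q [ 1.000e-01  3.060e+01  1.059e+02 -2.000e+00  1.090e+01  9.270e+01]
rot [-0.0017 -0.0108 -0.001 ]
shift now [0.1  0.05 0.05] after rot [0.11 0.05 0.05]
world axes in tool: [[0.848, -0.012, 0.53], [-0.014, -1.0, 0.0], [0.53, -0.007, -0.848]]
```

>>> apply_moves --motion '[{"tx":0.084,"ty":0,"tz":0.053,"ax":0,"ay":0,"az":0,"gripper":0.5},{"tx":0,"ty":0,"tz":0,"ax":0,"ay":0,"az":0,"gripper":0.5}]'

```text
t: 17.95
ee_pos: [0.5935, 0.1155, 0.0695]
orientation: [[0.843, -0.014, 0.538], [-0.013, -1.0, -0.006], [0.538, -0.002, -0.843]]
ft_force: [-3.2, 0.6, 6.1]
opening: 0.014
gripper_force: 35.0
```

>>> apply_moves --motion '[{"tx":0.042,"ty":0,"tz":0.027,"ax":0,"ay":0,"az":0,"gripper":0.5},{"tx":0,"ty":0,"tz":0,"ax":0,"ay":0,"az":0,"gripper":0.5}]'

```text
t: 18.12
ee_pos: [0.5938, 0.1155, 0.0695]
orientation: [[0.843, -0.014, 0.538], [-0.013, -1.0, -0.006], [0.538, -0.002, -0.843]]
ft_force: [-4.3, 0.9, 6.4]
opening: 0.0137
gripper_force: 35.0
```

>>> apply_moves --motion '[{"tx":0.042,"ty":0,"tz":0.027,"ax":0,"ay":0,"az":0,"gripper":0.5},{"tx":0,"ty":0,"tz":0,"ax":0,"ay":0,"az":0,"gripper":0.5}]'

```text
t: 18.28
ee_pos: [0.5943, 0.1155, 0.0695]
orientation: [[0.843, -0.014, 0.538], [-0.013, -1.0, -0.006], [0.538, -0.002, -0.843]]
ft_force: [-6.3, 0.5, 7.5]
opening: 0.0138
gripper_force: 35.0
```

>>> apply_moves --motion '[{"tx":0.045,"ty":0,"tz":0.022,"ax":0,"ay":0,"az":0,"gripper":0.5},{"tx":0,"ty":0,"tz":0,"ax":0,"ay":0,"az":0,"gripper":0.5}]'

```text
t: 18.45
ee_pos: [0.5945, 0.1155, 0.0695]
orientation: [[0.843, -0.014, 0.538], [-0.013, -1.0, -0.006], [0.538, -0.002, -0.843]]
ft_force: [-8.9, 0.2, 11.4]
opening: 0.0137
gripper_force: 35.0
```

>>> apply_moves --motion '[{"tx":0.045,"ty":0,"tz":0.022,"ax":0,"ay":0,"az":0,"gripper":0.5},{"tx":0,"ty":0,"tz":0,"ax":0,"ay":0,"az":0,"gripper":0.5}]'

```text
t: 18.62
ee_pos: [0.5946, 0.1155, 0.0695]
orientation: [[0.844, -0.014, 0.537], [-0.013, -1.0, -0.006], [0.537, -0.002, -0.844]]
ft_force: [-12.3, -0.4, 14.1]
opening: 0.0135
gripper_force: 35.0
```

```bash
python3 barm.py w7.png
```

```text
bar top 10983 [ 0.5861 -0.0104  0.0331] [0.6346 0.237  0.0456]
plane slope x,y (rad) [-0.0093 -0.0001] z under tcp 0.043 expected 0.042
back x 0.6189 yaw deg -1.26 n 12 24Traceback (most recent call last):
  File "barm.py", line 16, in <module>
    ys=np.array(ys);xs=np.array(xs);P=np.polyfit(ys-tp[1],xs,1);ok=abs(xs-np.polyval(P,ys-tp[1]))<.0015;P=np.polyfit(ys[ok]-tp[1],xs[ok],1)
                                                                                                          ~~~~~~~~~~^^^^^^^^^^^^^^^^^^^^^^^
    raise TypeError("expected non-empty vector for x")
TypeError: expected non-empty vector for x
```

>>> apply_moves --motion '[{"tx":0.027,"ty":0,"tz":-0.042,"ax":0,"ay":0,"az":0,"gripper":0.5},{"tx":0,"ty":0,"tz":0,"ax":0,"ay":0,"az":0,"gripper":0.5},{"tx":0,"ty":0,"tz":0,"ax":0,"ay":0,"az":0,"gripper":0.5},{"tx":0,"ty":0,"tz":0,"ax":0,"ay":0,"az":0,"gripper":0.5}]'

```text
t: 19.0
ee_pos: [0.5946, 0.1155, 0.0696]
orientation: [[0.844, -0.014, 0.537], [-0.013, -1.0, -0.006], [0.537, -0.002, -0.844]]
ft_force: [-8.9, -0.7, 7.5]
opening: 0.014
gripper_force: 35.0
```

Run:
```python
import cv2
p=cv2.imread('pics/w7.png'); cv2.imwrite('pics/w7c.png',cv2.resize(p[120:320,90:560],(800,340),interpolation=cv2.INTER_CUBIC))
```

```text
(no output)
```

View pics/w7c.png

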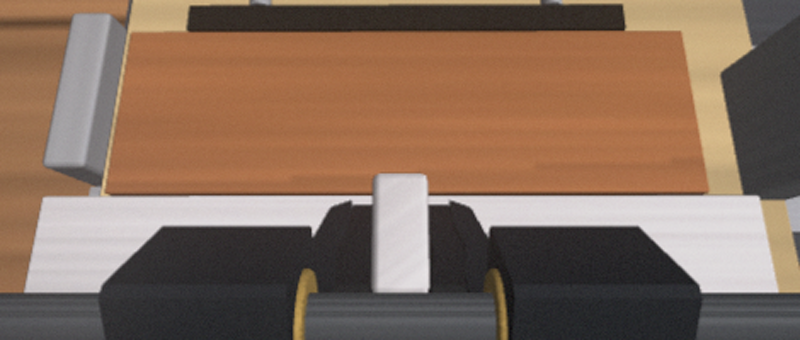

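The crop shows the bar (45..757, row 197) flush with the board's whole front edge (105..708, row 192), and clear of the push block and the stop. I'll ease the downward load so that Fx shows the true contact force, and press a little more.

>>> apply_moves --motion '[{"tx":0.027,"ty":0,"tz":-0.042,"ax":0,"ay":0,"az":0,"gripper":0.5},{"tx":0.034,"ty":0,"tz":0.021,"ax":0,"ay":0,"az":0,"gripper":0.5},{"tx":0,"ty":0,"tz":0,"ax":0,"ay":0,"az":0,"gripper":0.5},{"tx":0,"ty":0,"tz":0,"ax":0,"ay":0,"az":0,"gripper":0.5}]'

```text
t: 19.33
ee_pos: [0.5947, 0.1155, 0.0696]
orientation: [[0.844, -0.014, 0.536], [-0.013, -1.0, -0.006], [0.536, -0.002, -0.845]]
ft_force: [-8.8, 0.1, 5.7]
opening: 0.014
gripper_force: 35.0
```

>>> apply_moves --motion '[{"tx":0.025,"ty":0,"tz":-0.04,"ax":0,"ay":0,"az":0,"gripper":0.5},{"tx":0.034,"ty":0,"tz":0.021,"ax":0,"ay":0,"az":0,"gripper":0.5},{"tx":0,"ty":0,"tz":0,"ax":0,"ay":0,"az":0,"gripper":0.5},{"tx":0,"ty":0,"tz":0,"ax":0,"ay":0,"az":0,"gripper":0.5},{"tx":0,"ty":0,"tz":0,"ax":0,"ay":0,"az":0,"gripper":0.5}]'

```text
t: 19.75
ee_pos: [0.5949, 0.1154, 0.0696]
orientation: [[0.845, -0.014, 0.535], [-0.013, -1.0, -0.006], [0.535, -0.002, -0.845]]
ft_force: [-6.6, 0.5, 2.0]
opening: 0.0138
gripper_force: 35.0
```

>>> apply_moves --motion '[{"tx":0,"ty":0,"tz":0,"ax":0,"ay":0,"az":0,"gripper":4},{"tx":0,"ty":0,"tz":0,"ax":0,"ay":0,"az":0,"gripper":4},{"tx":0,"ty":0,"tz":0,"ax":0,"ay":0,"az":0,"gripper":4},{"tx":0,"ty":0,"tz":0,"ax":0,"ay":0,"az":0,"gripper":4},{"tx":0,"ty":0,"tz":0,"ax":0,"ay":0,"az":0,"gripper":4}]'

```text
t: 20.17
ee_pos: [0.5962, 0.1153, 0.0707]
orientation: [[0.843, -0.014, 0.538], [-0.013, -1.0, -0.006], [0.538, -0.002, -0.843]]
ft_force: [0.7, -0.6, -0.1]
opening: 0.0397
gripper_force: 0.0
```

Run:
```python
from h import *
p,d=snap('wrist','w8.png'); s=telemetry.get_state(); print(s['ee_pos'],s['opening'],s['ft_force'])
cv2.imwrite('pics/w8c.png',cv2.resize(p[120:320,90:560,::-1],(800,340),interpolation=cv2.INTER_CUBIC))
```

```text
[0.59615795 0.11535244 0.07070608] 0.03990935607636286 [ 0.02940075 -0.12067521 -0.39624677]
```

View pics/w8c.png

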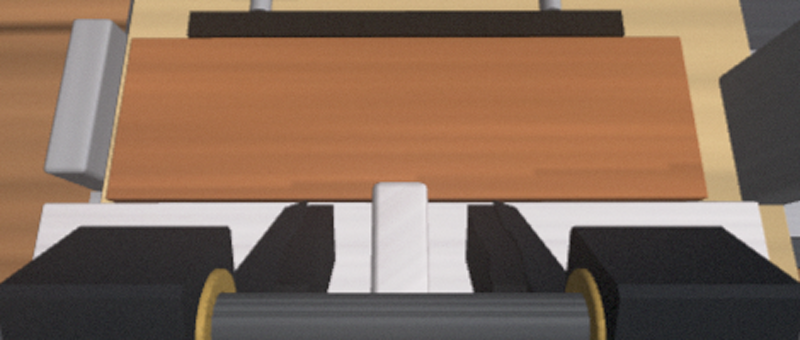

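Released, with the bar still flush along the edge (row 203 against 200). I'll back off along the tool axis and measure.

>>> apply_moves --motion '[{"tx":0,"ty":0,"tz":-1.5,"ax":0,"ay":0,"az":0,"gripper":4},{"tx":0,"ty":0,"tz":-2.5,"ax":0,"ay":0,"az":0,"gripper":4},{"tx":0,"ty":0,"tz":-3,"ax":0,"ay":0,"az":0,"gripper":4},{"tx":0,"ty":0,"tz":-3,"ax":0,"ay":0,"az":0,"gripper":4},{"tx":0,"ty":0,"tz":-2,"ax":0,"ay":0,"az":0,"gripper":4}]'

```text
t: 20.63
ee_pos: [0.5307, 0.1162, 0.1739]
orientation: [[0.842, -0.014, 0.539], [-0.013, -1.0, -0.006], [0.539, -0.002, -0.842]]
ft_force: [0.8, -0.1, 0.5]
opening: 0.0401
gripper_force: 0.0
```

>>> apply_moves --motion '[{"tx":0,"ty":0,"tz":0,"ax":0,"ay":0,"az":0,"gripper":4},{"tx":0,"ty":0,"tz":0,"ax":0,"ay":0,"az":0,"gripper":4}]'

```text
t: 20.8
ee_pos: [0.5317, 0.1161, 0.1725]
orientation: [[0.842, -0.014, 0.539], [-0.013, -1.0, -0.006], [0.539, -0.002, -0.842]]
ft_force: [1.0, -0.3, -0.2]
opening: 0.0399
gripper_force: 0.0
```

Run:
```python
from h import *
s=telemetry.get_state(); print(s['t'],s['ee_pos'],np.round(s['ft_force'],1))
p,d=snap('wrist','w9.png'); c=cloud('wrist',d); X,Y,Z=c[...,0],c[...,1],c[...,2]; P=p.astype(int)
cv2.imwrite('pics/w9c.png',p[...,::-1])
br=(P[...,0]-P[...,2]>50)&(abs(Z-.045)<.006)&(X>.60)&(X<.66)&(Y>0)&(Y<.22)
wh=(P.min(2)>110)&(P.max(2)-P.min(2)<25)&(abs(Z-.042)<.006)&(X>.57)&(X<.63)&(Y>-.03)&(Y<.26)
b,wq=c[br],c[wh]; print(len(b),len(wq),'bar y',np.percentile(wq[:,1],[.5,99.5]),'board y',np.percentile(b[:,1],[.5,99.5]))
for y in(.02,.05,.08,.15,.18,.20):
    e=np.percentile(b[abs(b[:,1]-y)<.008][:,0],2); f=np.percentile(wq[abs(wq[:,1]-y)<.008],[2,98],axis=0); print(y,'edge',e.round(4),'bar front/back',f[:,0].round(4),'z',f[:,2].round(4))
q=c[(Z>.06)&(Z<.09)&(X>.60)&(X<.68)&(Y<.02)&(Y>-.06)]; print('push block',np.percentile(q,[1,99],0).round(4).tolist() if len(q) else None)
```

```text
20.8 [0.53174943 0.11611745 0.17250842] [ 1.  -0.3 -0.2]
5628 8975 bar y [-0.00261909  0.23384116] board y [0.01461333 0.21188115]
0.02 edge 0.6177 bar front/back [0.5813 0.6165] z [0.0404 0.0431]
0.05 edge 0.6183 bar front/back [0.5817 0.6158] z [0.0404 0.0432]
0.08 edge 0.6186 bar front/back [0.5822 0.6164] z [0.0404 0.0432]
0.15 edge 0.6198 bar front/back [0.5832 0.6174] z [0.0405 0.0432]
0.18 edge 0.6202 bar front/back [0.5836 0.6179] z [0.0403 0.0432]
0.2 edge 0.6205 bar front/back [0.5839 0.6184] z [0.0404 0.0431]
push block [[0.6167, -0.0206, 0.0604], [0.6358, -0.0051, 0.081]]
```

View pics/w9c.png

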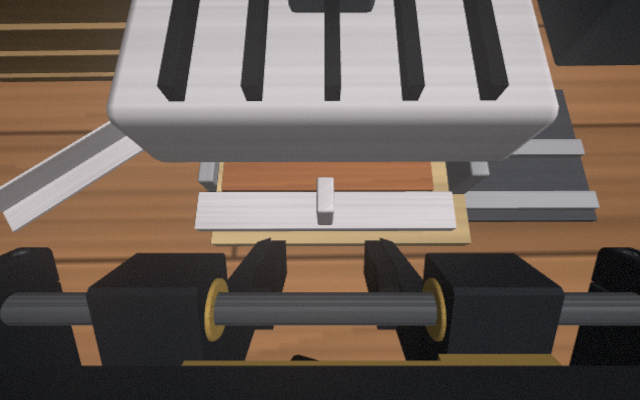

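The bar's front face and the board's edge are parallel within about 1 mrad. The bar is centred within about 3 mm, lies flat, and the gripper is clear. The carrier is still home. Handing in.

```bash
python3 -c "
from h import *
print(close_job())"
```

```text
the job is handed in; nothing more can be done
None
```

The job is handed in, with no verdict returned: the carrier is home against the stop, and the straightedge lies flat, centred within about 3 mm and flush along the board's edge. It was pressed with up to about 12 N at the wrist, then released with the gripper clear.

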